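# Pack the closed samples for the hatch

## Task

Pack the four closed samples (the lidded jar, the capped tube, the square bottle and the slim case) into the orange transport tray, each standing upright on the floor of the well of its own shape and size, and keep them upright on the way. Leave the open, empty jar and the open, empty tube where they stand.

Things in the scene. Friction and masses are not known exactly. Their poses are not given: they have to be found in the camera images.
- jar_mid (a point): Lidded sample jar: round, 54 mm across, wide white screw lid 56 mm across on its top 18 mm, 64 mm tall, about 90 g. Loose, upright on the table. The point is on its axis half-way up (32 mm above its underside); z is its upright axis.
- tube_mid (a point): Capped sample tube: slim, round, flat-footed, 28 mm across, white cap 30 mm across on its top 18 mm, 80 mm tall, about 45 g. Loose, upright on the table. The point is on its axis half-way up (40 mm above its underside); z is its upright axis.
- bottle_mid (a point): Square sample bottle: body 40 x 40 mm and 48 mm tall, with a round white cap (30 mm across) on top, 68 mm tall in all, about 80 g. Loose, upright on the table. The point is on its axis 34 mm above its underside, x and y square to its flat sides; z is its upright axis.
- case_mid (a point): Slim oblong sample case with a white lid on top, standing on its narrow bottom: 68 mm long (x), 26 mm wide (y), 62 mm tall, about 70 g. Loose, upright on the table. The point is its centre (31 mm above its underside); z is its upright axis.
- well_jar: Fixed grey insert, 96 x 96 x 14 mm, one of four (2 x 2, 98 mm apart, turned alike, order varies) in the low orange tray (210 mm square, walls 18 mm high). Its top is 20 mm above the table; one well sunk 10 mm into it, floor 10 mm above the table: the wide round one, 74 mm across, for the jar. Origin: under the well's centre, on the insert's underside, 4 mm below the well's floor; z up.
- well_tube: Fixed grey insert, 96 x 96 x 14 mm, one of four (2 x 2, 98 mm apart, turned alike, order varies) in the low orange tray (210 mm square, walls 18 mm high). Its top is 20 mm above the table; one well sunk 10 mm into it, floor 10 mm above the table: the narrow round one, 46 mm across, for the tube. Origin: under the well's centre, on the insert's underside, 4 mm below the well's floor; z up.
- well_bottle: Fixed grey insert, 96 x 96 x 14 mm, one of four (2 x 2, 98 mm apart, turned alike, order varies) in the low orange tray (210 mm square, walls 18 mm high). Its top is 20 mm above the table; one well sunk 10 mm into it, floor 10 mm above the table: the square one, 57 x 57 mm with sides along x and y, for the square bottle. Origin: under the well's centre, on the insert's underside, 4 mm below the well's floor; z up.
- well_case: Fixed grey insert, 96 x 96 x 14 mm, one of four (2 x 2, 98 mm apart, turned alike, order varies) in the low orange tray (210 mm square, walls 18 mm high). Its top is 20 mm above the table; one well sunk 10 mm into it, floor 10 mm above the table: the oblong one, 86 mm long (x) by 44 mm wide (y), for the case. Origin: under the well's centre, on the insert's underside, 4 mm below the well's floor; z up.
- open_jar_mid (a point): Look-alike to leave alone: an empty jar without lid, open and hollow on top, 54 mm across, 46 mm tall. Loose. The point is on its axis half-way up (23 mm); z is its upright axis.
- open_tube_mid (a point): Look-alike to leave alone: an empty tube without cap, open and hollow on top, 28 mm across, 62 mm tall. Loose. The point is on its axis half-way up (31 mm); z is its upright axis.
Not all that is in view belongs to the job. Leave any yellow look-alike of the part that bears tube_mid alone.

How it is judged:
By the outcome, as a careful person would: the job done as asked, in the order asked, and still so for the second after the job is handed in, with the robot touching nothing.
It also fails if it takes over 120 s, if anything falls off the work surface, if the arm or the gripper's body presses on something with over 40 N, if the wrist force passes 120 N, or if a joint passes its speed limit or range.

## Robot

A 6-joint arm with a two-finger parallel gripper is mounted at the origin on the work surface. World frame = base frame: x ahead of the robot, y to its left, z up, the work surface at z = 0. Lengths are in m, angles in rad, forces in N, time in s.
With the tool pointing down it reaches from about 0.3 to 0.775 m from the base axis. Payload 14.6 kg.
Tool frame: the origin (TCP) lies on the centre line of the jaws, within the pads' length; the fingertips stand 19 mm ahead of it and the grasp point (between the pads) is the TCP (ctrl.tip_reach is the distance from the TCP to the fingertips, in m); x points along the fingers, y is the direction in which the jaws open and shut, and the axes are right-handed (so a half turn about x gives the same grasp; the last joint's range is limited). The gripper opens to 94 mm and grips with 3 to 60 N. Pads are 16 mm wide; open, the fingers measure 119 mm over their backs; the gripper's body (75 mm by 177 mm) begins 78 mm behind the grasp point.
Start: joints at [1.281, 0.3, 1.521, -0, 1.321, -0.067], TCP at [0.122, 0.536, 0.196] pointing down, gripper open.
Joint ranges: [-3.03, 3.03], [-0.79, 2.21], [0.23, 2.52], [-1.04, 4.18], [0, 3.07], [-2.55, 2.55]. Speed limits (rad/s): [2.22, 2.22, 2.57, 3.14, 3.14, 3.14].

## Interface

Orientations are given as [roll, pitch, yaw] about the fixed x, y, z axes, in that order (R = Rz(yaw) Ry(pitch) Rx(roll)).
In Python, from station import ctrl, optics, models gives the robot as it stands. The module is installed in compiled form; this text tells all that it offers.
- The arm moves only by the tool arm_command, never from a script. Its argument "deltas" is a list of rows, each an object with "translation": the shift along the tool's x, y, z in units of 25 mm (1.0 is 25 mm), a list of three; "turn": the turn, a rotation vector about the tool's x, y, z in units of 5 degrees (1.0 is 5 degrees), a list of three. In form: [{"translation": [x, y, z], "turn": [rx, ry, rz]}, ...]. A call has 1 to 12 rows; each row is the pose to reach, as a shift and turn from the pose commanded when the call began, along the tool's axes at that moment; what a row does not reach only later rows make up. A row lasts 1/12 s, in which the tool goes at most 41.7 mm and 7.16 degrees, less where a joint would pass 70% of its speed; a pose out of reach is approached as far as the arm can. A call with a gripper value outside its range is refused whole. "gripper" is the finger opening in mm, from 0 to 94, set as the call begins (left out, the last holds). The fingers move at their own pace and stop on an object; "force" is the grip in N (left out, the last holds). Time passes only in rows, so rows that repeat a pose let the fingers close. It gives the time, the measured TCP pose, the force and the opening at its end, in the units of the state.
- ctrl.get_obs(): the state, without advancing time (a new reading comes with each control period).
- optics.camera(name): name is "scene" or "top" or "wrist"; returns the picture (400x640x3 uint8, red, green, blue); there is no depth.
- optics.get_calibration(name): a dict with "K" (3x3 intrinsics, pixels), "origin" and "orientation" of the camera in the world. Camera axes: x right, y down, z forward; pixel columns grow to the right and rows downward; lengths in m; the calibration is good to about 2 mm. The wrist camera is an equidistant fisheye: a pixel r from the principal point sees the ray r / f radians off the axis. A picture is of the moment at which its call begins: read the wrist's pose just before it. get_calibration takes no time and is no camera call; for the wrist camera it gives the pose at the moment of the call.
- ctrl.hand_in(): hands the job in, once; it reports no verdict.
Trained networks look in the newest picture that a camera, given by its name, has taken for a name from the list of things; names that differ only in an ending like _2 or _b are one class to them, and where a whole thing is asked for, a point or a joint stands for the part that bears it (a point fixed in the world has none). Each returns a list of dicts, best first, with "score" (0 to 1); they miss things now and then, are a little off and sometimes report something else, mostly with a low value. They report only what shows in the picture. A call takes as long as a camera call. They do not tell look-alikes from the thing itself.
- models.look_for(target, camera): "box" ([left, top, right, bottom] in pixels, round what is visible of it).
- models.cut_out(target, camera): "pixels" (400x640 bool, what is visible of it) and "box" ([left, top, right, bottom] in pixels, round what is visible of it).
- models.mark_of(target, camera): "at" ([column, row] in pixels: a listed point, or the origin of a listed thing).
The state is a dict: "time_s": time; "qpos": joint angles; "joint_vel": joint speeds; "tau": joint torques, N m; "ee_pos": TCP position; "eef_rot": TCP orientation; "force": force on the tool from outside, world axes, zero at the start; "moment": the same for the moment, N m; "grip_width": finger opening in m.
Only numpy, scipy, OpenCV 4.12 (cv2) and the standard library are available. Lean on these libraries where they do the work, as an engineer would, in place of code of your own. Each camera call takes 0.05 s, during which the arm holds its last target.

## Working session

There is one attempt and no reset: what is moved stays moved. The work goes in short steps, Python scripts to look and compute and a tool call to move; the robot and the scene stay as the last step left them, time stands still between calls to the robot, and variables do not carry over. Pictures are saved under pics/ and viewed, and the job is handed in when it is done.

Besides the shell and the picture viewer there is one more tool, called after "Call:" as a command line: name --argument value ..., lists and objects as JSON in quotes. arm_command: Moves the arm, as the interface text tells. Its arguments: {"type":"object","properties":{"deltas":{"type":"array"},"gripper":{"type":"number"},"force":{"type":"number"}},"required":["deltas"]}

```bash
mkdir -p pics; python3 - <<'E'
from station import ctrl, optics, models
import cv2, numpy as np
o=ctrl.get_obs(); print({k:np.round(v,3) for k,v in o.items()}, ctrl.tip_reach)
for n in ["scene","top","wrist"]:
    c=optics.get_calibration(n); print(n,c)
    cv2.imwrite(f"pics/{n}0.png",optics.camera(n)[:,:,::-1])
E
```

```text
{'time_s': np.float64(0.0), 'qpos': array([ 1.281,  0.3  ,  1.522, -0.   ,  1.321, -0.067]), 'joint_vel': array([-0.   , -0.   ,  0.   , -0.   , -0.002, -0.001]), 'tau': array([-4.0000e-03, -5.3180e+01, -3.5274e+01,  7.1000e-02,  2.4000e-02,
        0.0000e+00]), 'ee_pos': array([0.121, 0.536, 0.195]), 'eef_rot': array([-1.624,  1.57 , -1.847]), 'force': array([-0.231,  0.509,  0.259]), 'moment': array([ 0.001,  0.014, -0.019]), 'grip_width': np.float64(0.094)} 0.019
scene {'K': array([[396.66142609,   0.        , 323.18818629],
       [  0.        , 396.66142609, 194.74627949],
       [  0.        ,   0.        ,   1.        ]]), 'origin': array([ 1.17745482, -0.21871575,  0.69610102]), 'orientation': array([-2.31701556, -0.01331891,  1.27356444])}
top {'K': array([[424.87068364,   0.        , 321.21627939],
       [  0.        , 424.87068364, 208.01805067],
       [  0.        ,   0.        ,   1.        ]]), 'origin': array([0.37823164, 0.00832836, 0.90920861]), 'orientation': array([-2.99391424, -0.02978146, -1.56271648])}
wrist {'K': array([[309.70691629,   0.        , 325.38500303],
       [  0.        , 309.70691629, 198.72302122],
       [  0.        ,   0.        ,   1.        ]]), 'origin': array([0.03836753, 0.55495508, 0.38315789]), 'orientation': array([2.84935896e+00, 1.21441772e-03, 1.34856165e+00])}
```

View pics/top0.png

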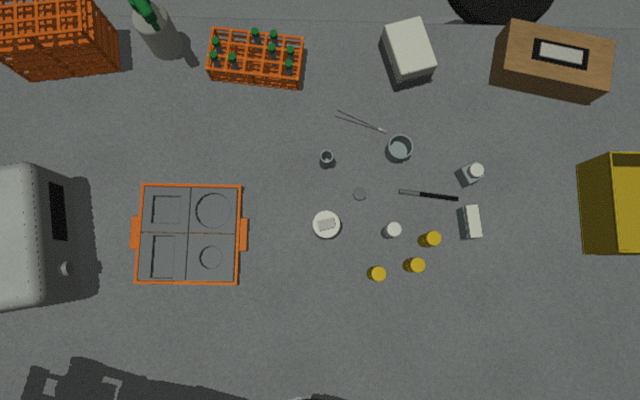

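View pics/scene0.png

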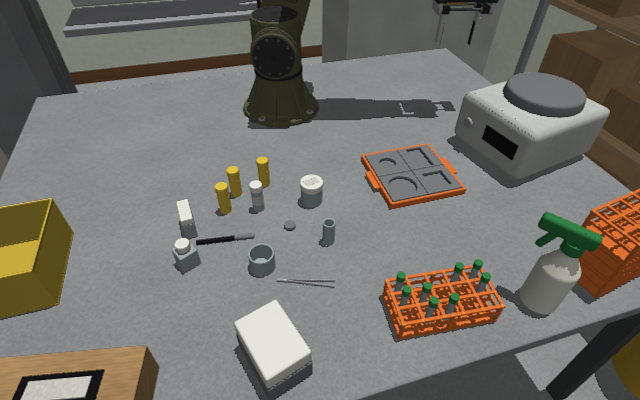

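View pics/wrist0.png

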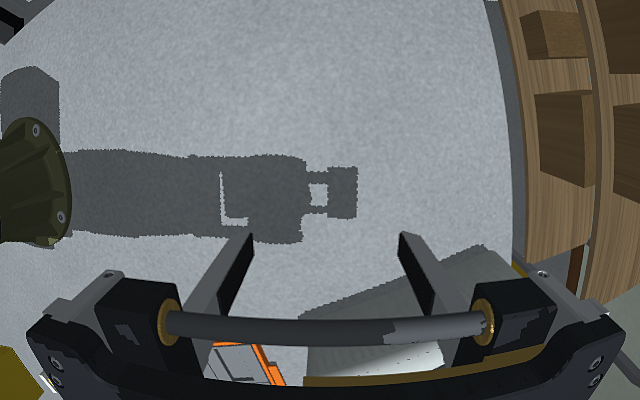

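```bash
cat > h.py <<'E'
from station import ctrl, optics, models
import cv2, numpy as np
from scipy.spatial.transform import Rotation as R
def ray(cam,p,c=None):
    c=c or optics.get_calibration(cam); K=c["K"]
    u=(p[0]-K[0,2])/K[0,0]; v=(p[1]-K[1,2])/K[1,1]
    if cam=="wrist":
        r=np.hypot(u,v); d=np.array([np.sin(r)*u/max(r,1e-9),np.sin(r)*v/max(r,1e-9),np.cos(r)])
    else: d=np.array([u,v,1.])
    return np.array(c["origin"]), R.from_euler("xyz",c["orientation"]).apply(d)
def plane(cam,p,z,c=None):
    o,d=ray(cam,p,c); return o+d*(z-o[2])/d[2]
def proj(cam,X,c=None):
    c=c or optics.get_calibration(cam);K=c["K"]
    q=R.from_euler("xyz",c["orientation"]).inv().apply(np.array(X)-c["origin"])
    if cam=="wrist":
        n=np.linalg.norm(q[:2]); t=np.arctan2(n,q[2]); q=np.array([*(q[:2]/max(n,1e-9)*t),1])
    else: q=q/q[2]
    return K[0,0]*q[0]+K[0,2],K[1,1]*q[1]+K[1,2]
E
python3 - <<'E'
from h import *
Z=dict(jar_mid=.032,tube_mid=.04,bottle_mid=.034,case_mid=.031,open_jar_mid=.023,open_tube_mid=.031,well_jar=.006,well_tube=.006,well_bottle=.006,well_case=.006)
im={}
for cam in ["top","scene"]:
    im=optics.camera(cam)
    for n,z in Z.items():
        for m in models.mark_of(n,cam)[:4]:
            if m["score"]>.2: print(cam,n,np.round(m["score"],2),np.round(m["at"],1),np.round(plane(cam,m["at"],z),3))
    if cam=="top": 
        cv2.imwrite("pics/c1.png",cv2.resize(im[130:300,300:500,::-1],None,fx=4,fy=3.5,interpolation=cv2.INTER_CUBIC)[:600])
        cv2.imwrite("pics/c2.png",cv2.resize(im[170:300,120:260,::-1],None,fx=4.5,fy=4.5,interpolation=cv2.INTER_CUBIC))
    else: cv2.imwrite("pics/c3.png",cv2.resize(im[140:290,160:350,::-1],None,fx=4,fy=4,interpolation=cv2.INTER_CUBIC))
E
```

```text
top jar_mid 0.89 [328.8 226.8] [ 0.47  -0.033  0.032]
top tube_mid 0.7 [391.9 229.7] [ 0.464 -0.163  0.04 ]
top tube_mid 0.54 [372.2 274.4] [ 0.373 -0.121  0.04 ]
top tube_mid 0.53 [414.4 262.2] [ 0.398 -0.208  0.04 ]
top tube_mid 0.53 [212.5 256.2] [0.407 0.202 0.04 ]
top bottle_mid 0.57 [470.9 174.7] [ 0.584 -0.335  0.034]
top case_mid 0.63 [463.7 223.8] [ 0.479 -0.316  0.031]
top open_jar_mid 0.8 [398.1 152.1] [ 0.635 -0.182  0.023]
top well_jar 0.65 [216.5 212. ] [0.501 0.206 0.006]
top well_tube 0.61 [215.2 253.8] [0.413 0.205 0.006]
top well_bottle 0.72 [169.2 211.2] [0.502 0.306 0.006]
top well_case 0.68 [161.9 257.2] [0.405 0.315 0.006]
top well_case 0.51 [466.4 224.6] [ 0.481 -0.331  0.006]
scene jar_mid 0.91 [310.5 193.7] [ 0.481 -0.029  0.032]
scene jar_mid 0.28 [185.4 219.7] [ 0.486 -0.328  0.032]
scene tube_mid 0.94 [226.1 201.7] [ 0.46  -0.232  0.04 ]
scene tube_mid 0.7 [263.4 172.3] [ 0.376 -0.126  0.04 ]
scene tube_mid 0.63 [257.6 197. ] [ 0.465 -0.157  0.04 ]
scene tube_mid 0.61 [235.1 184.9] [ 0.406 -0.203  0.04 ]
scene bottle_mid 0.92 [186.4 255. ] [ 0.593 -0.331  0.034]
scene bottle_mid 0.73 [260.4 197.3] [ 0.461 -0.15   0.034]
scene bottle_mid 0.5 [328.9 230.9] [ 0.613 -0.023  0.034]
scene case_mid 0.88 [187.1 221.1] [ 0.49  -0.325  0.031]
scene open_jar_mid 0.93 [260.3 260.5] [ 0.643 -0.185  0.023]
scene open_tube_mid 0.84 [330.6 232.7] [ 0.616 -0.02   0.031]
scene well_jar 0.74 [400.1 187.5] [0.496 0.211 0.006]
scene well_tube 0.64 [387.2 162.8] [0.39  0.221 0.006]
scene well_bottle 0.61 [431.1 180.1] [0.492 0.304 0.006]
scene well_case 0.77 [419.1 159.2] [0.4   0.315 0.006]
scene well_case 0.5 [386.2 164.9] [0.398 0.214 0.006]
```

View pics/c1.png

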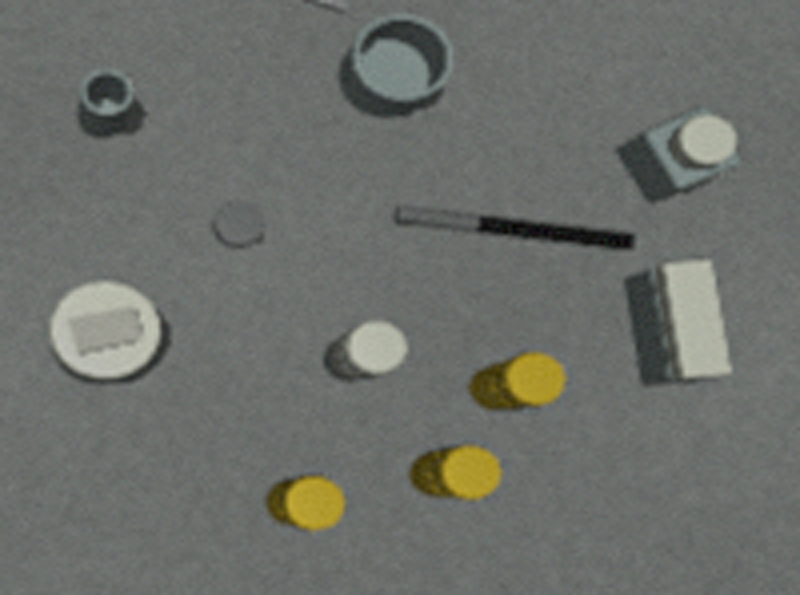

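View pics/c3.png

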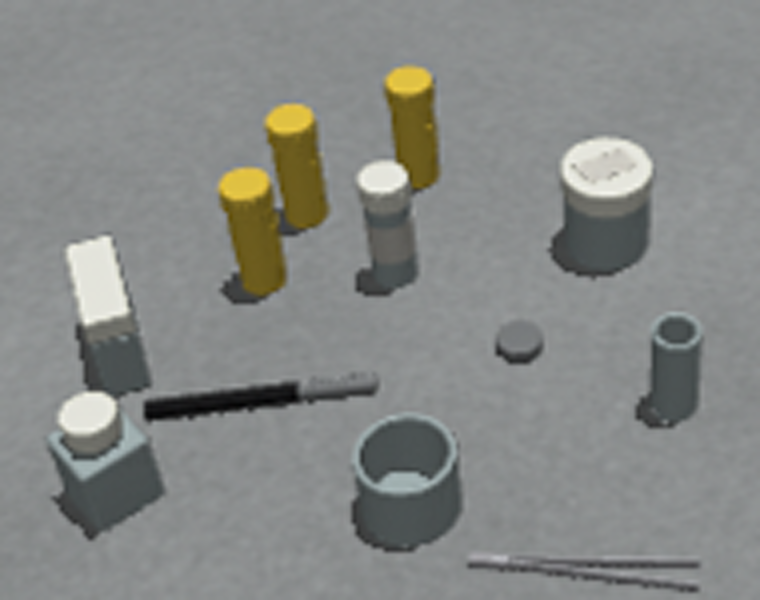

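View pics/c2.png

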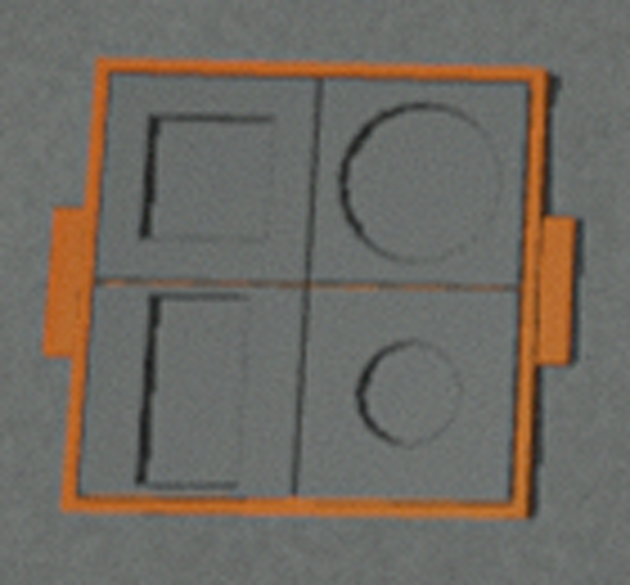

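```bash
cat >> h.py <<'E'
def blobs(cam,im,seeds):
    hsv=cv2.cvtColor(im,cv2.COLOR_RGB2HSV)
    white=((hsv[:,:,1]<60)&(hsv[:,:,2]>155)).astype(np.uint8)
    return white
E
python3 - <<'E'
from h import *
im=optics.camera("top"); 
print([im[r,c] for c,r in [(393,230),(326,216),(477,170),(473,215),(360,240),(240,235)]])
g=im.min(2)
mask=(g>135).astype(np.uint8)
n,l,s,ct=cv2.connectedComponentsWithStats(mask)
def rel(): pass
for name,p,z in [("jar",(320,216),.064),("tube",(393,230),.08),("bottle",(477,170),.068),("case",(473,215),.062)]:
    k=l[p[1],p[0]]
    m=(l==k).astype(np.uint8); cs,_=cv2.findContours(m,cv2.RETR_EXTERNAL,cv2.CHAIN_APPROX_NONE); cc=cs[0][:,0,:].astype(float)
    W=np.array([plane("top",q,z)[:2] for q in cc])
    rect=cv2.minAreaRect((W*1000).astype(np.float32)); print(name,k,s[k],np.round(rect,1) if 0 else rect)
o=((im[:,:,0].astype(int)>130)&(im[:,:,2]<80)&(im[:,:,1]<130)).astype(np.uint8)
o[:, :120]=0;o[:,260:]=0;o[:170]=0;o[300:]=0
ys,xs=np.nonzero(o)
W=np.array([plane("top",q,.018)[:2] for q in zip(xs,ys)]); print("tray",cv2.minAreaRect((W*1000).astype(np.float32)))
# inner hole
cs,h=cv2.findContours(o,cv2.RETR_CCOMP,cv2.CHAIN_APPROX_NONE)
for c in cs:
    if len(c)>40:
        W=np.array([plane("top",q,.018)[:2] for q in c[:,0,:].astype(float)]); print(len(c),cv2.minAreaRect((W*1000).astype(np.float32)))
# bottle body top face (light blue) & case side
E
```

```text
[array([185, 187, 173], dtype=uint8), array([181, 185, 168], dtype=uint8), array([174, 178, 163], dtype=uint8), array([177, 180, 163], dtype=uint8), array([108, 111, 110], dtype=uint8), array([183, 107,  47], dtype=uint8)]
jar 8 [313 210  27  28 561] ((472.73114013671875, -25.490718841552734), (52.82777404785156, 53.17414474487305), 63.99346923828125)
tube 9 [387 222  15  14 162] ((462.86224365234375, -159.1581268310547), (26.232208251953125, 26.972951889038086), 44.89472961425781)
bottle 5 [470 163  14  13 144] ((588.6383056640625, -334.1595764160156), (25.25803565979004, 27.273862838745117), 0.8539175391197205)
case 7 [466 204  17  34 390] ((483.0687561035156, -326.26141357421875), (66.17679595947266, 24.677892684936523), 6.1187543869018555)
tray ((455.29571533203125, 259.08099365234375), (240.35403442382812, 209.6140899658203), 89.56523895263672)
424 ((455.29571533203125, 259.08099365234375), (240.35403442382812, 209.6140899658203), 89.56523895263672)
380 ((455.70361328125, 259.8901062011719), (202.44589233398438, 201.16075134277344), 89.69221496582031)
```

```bash
cat > ov.py <<'E'
from h import *
def overlay(cam,objs,im):
    im=cv2.resize(im,None,fx=4,fy=4,interpolation=cv2.INTER_CUBIC)[:,:,::-1].copy()
    def poly(P,col):
        q=np.array([proj(cam,p) for p in P]); cv2.polylines(im,[np.round((q+.5)*4).astype(int)],True,col,1)
    circ=lambda x,y,r,z:[(x+r*np.cos(a),y+r*np.sin(a),z) for a in np.linspace(0,6.28,40)]
    def box(x,y,a,l,w,z):
        c,s=np.cos(a),np.sin(a); return [(x+c*u-s*v,y+s*u+c*v,z) for u,v in [(l,w),(l,-w),(-l,-w),(-l,w)]]
    for k,v in objs.items():
        x,y,a=v[0],v[1],np.radians(v[2]) if len(v)>2 else 0
        if k=="jar": poly(circ(x,y,.028,.064),(0,0,255)); poly(circ(x,y,.027,0),(0,0,255))
        if k=="tube": poly(circ(x,y,.015,.08),(0,0,255)); poly(circ(x,y,.014,0),(0,0,255))
        if k=="bottle": poly(circ(x,y,.015,.068),(0,0,255)); [poly(box(x,y,a,.02,.02,z),(0,0,255)) for z in (0,.048)]
        if k=="case": [poly(box(x,y,a,.034,.013,z),(0,0,255)) for z in (0,.062)]
        if k=="tray":
            poly(box(x,y,a,.105,.105,.018),(255,0,0))
            c,s=np.cos(a),np.sin(a); W=lambda u,v:(x+c*u-s*v,y+s*u+c*v)
            poly(circ(*W(.049,-.049),.037,.02),(0,0,255)); poly(circ(*W(-.049,-.049),.023,.02),(0,0,255))
            poly(box(*W(.049,.049),a,.0285,.0285,.02),(0,0,255)); poly(box(*W(-.049,.049),a,.043,.022,.02),(0,0,255))
    return im
E
cat > run.py <<'E'
from ov import *
o=dict(jar=(.473,-.0255),tube=(.463,-.159),bottle=(.5885,-.334,30),case=(.483,-.326,6),tray=(.4555,.2595,-.4))
t=overlay("top",o,optics.camera("top")); s=overlay("scene",o,optics.camera("scene"))
cv2.imwrite("pics/o1.png",t[600:1040,1220:2000]); cv2.imwrite("pics/o2.png",t[680:1200,480:1040]); cv2.imwrite("pics/o3.png",s[640:1120,650:1350]);cv2.imwrite("pics/o4.png",s[540:860,1400:1900])
E
python3 run.py
```

```text
(no output)
```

View pics/o1.png

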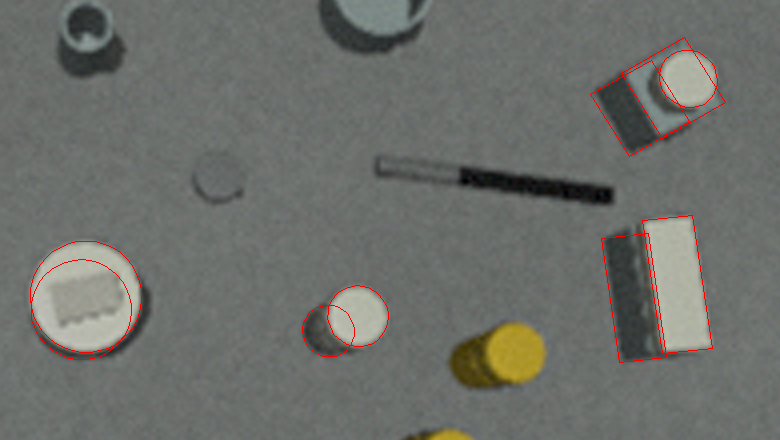

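View pics/o2.png

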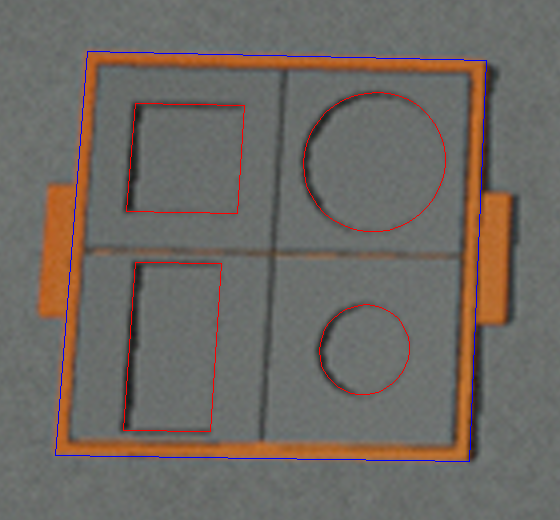

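View pics/o3.png

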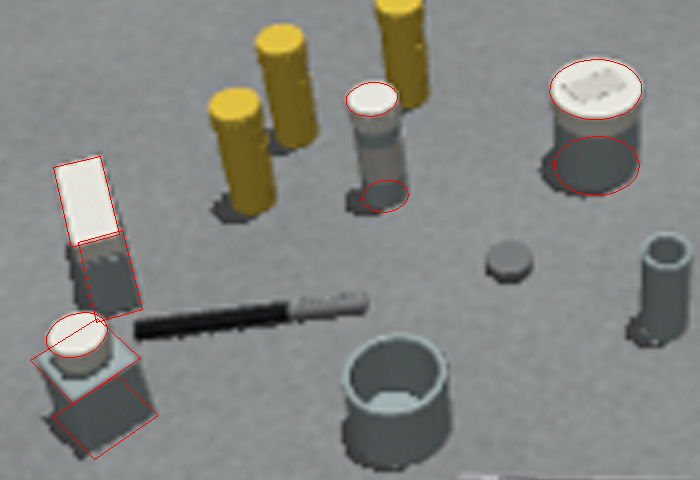

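View pics/o4.png

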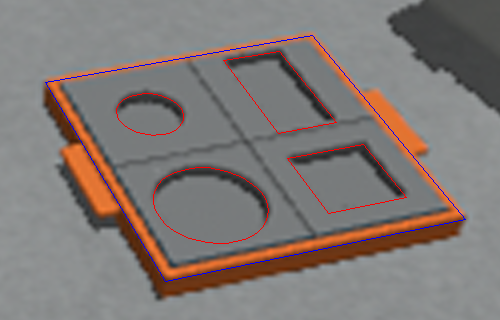

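```bash
cat > m.py <<'E'
from h import *
import sys
# usage: m.py x y z jawdeg
def rep(x,y,z,jaw,verbose=1):
    o=ctrl.get_obs(); Rt=R.from_euler("xyz",o["eef_rot"]); M=Rt.as_matrix(); p=o["ee_pos"]
    cur=np.degrees(np.arctan2(M[1,1],M[0,1]))
    d=M.T@(np.array([x,y,z])-p)/.025
    print("t",round(float(o["time_s"]),2),"pos",np.round(p,4),"jaw",round(cur,2),"q1,q6",np.round(np.degrees(o["qpos"][[0,5]]),1),"w",round(float(o["grip_width"]),4),"F",np.round(o["force"],1), "down",np.round(M[:,0],4))
    print("translation",np.round(d,3))
    q1n=np.degrees(np.arctan2(y,x))
    for k in (-180,0,180):
        a=jaw+k
        # target orientation: x down, y=jaw
        yy=np.array([np.cos(np.radians(a)),np.sin(np.radians(a)),0]);xx=np.array([0,0,-1.]);T=np.c_[xx,yy,np.cross(xx,yy)]
        rv=(Rt.inv()*R.from_matrix(T)).as_rotvec(degrees=True)/5
        # q6 follows: jaw = q1 - q6 + c
        c=cur-np.degrees(o["qpos"][0])+np.degrees(o["qpos"][5])
        q6=(q1n+c-a+180)%360-180
        print("jaw",a,"turn",np.round(rv,3),"q6~",round(q6,1))
if __name__=="__main__": rep(*map(float,sys.argv[1:5]))
E
python3 m.py .483 -.326 .2 96; python3 - <<'E'
from h import *
for cam,p in [("top",(98,290)),("top",(62,178)),("scene",(460,118)),("scene",(462,150)),("scene",(517,180)),("top",(97,300)),("top",(5,310))]: print(cam,p,[np.round(plane(cam,p,z),3)[:2] for z in (0,.1,.15)])
E
```

```text
t 1.4 pos [0.1215 0.5364 0.1958] jaw 77.24 q1,q6 [73.4 -3.8] w 0.0941 F [ 0.7  0.  -1. ] down [-0.  0. -1.]
translation [ -0.172 -30.45   21.723]
jaw -84.0 turn [ 3.2247e+01 -1.0000e-03  0.0000e+00] q6~ 50.0
jaw 96.0 turn [-3.753 -0.    -0.   ] q6~ -130.0
jaw 276.0 turn [ 3.2247e+01 -1.0000e-03  0.0000e+00] q6~ 50.0
top (98, 290) [array([0.336, 0.444]), array([0.341, 0.396]), array([0.343, 0.372])]
top (62, 178) [array([0.572, 0.54 ]), array([0.551, 0.481]), array([0.54 , 0.452])]
scene (460, 118) [array([0.23 , 0.553]), array([0.366, 0.442]), array([0.434, 0.387])]
scene (462, 150) [array([0.388, 0.464]), array([0.502, 0.366]), array([0.558, 0.317])]
scene (517, 180) [array([0.551, 0.534]), array([0.641, 0.426]), array([0.686, 0.372])]
top (97, 300) [array([0.316, 0.444]), array([0.323, 0.396]), array([0.326, 0.372])]
top (5, 310) [array([0.295, 0.628]), array([0.304, 0.56 ]), array([0.309, 0.526])]
```

```bash
for a in ".3 .35 .25 0" ".473 -.0255 .25 0"; do python3 m.py $a; done
```

```text
t 1.4 pos [0.1215 0.5364 0.1958] jaw 77.24 q1,q6 [73.4 -3.8] w 0.0941 F [ 0.7  0.  -1. ] down [-0.  0. -1.]
translation [-2.17  -5.695  8.61 ]
jaw -180.0 turn [-2.0553e+01  0.0000e+00 -1.0000e-03] q6~ -130.6
jaw 0.0 turn [ 1.5447e+01 -1.0000e-03 -0.0000e+00] q6~ 49.4
jaw 180.0 turn [-2.0553e+01  0.0000e+00 -1.0000e-03] q6~ -130.6
t 1.4 pos [0.1215 0.5364 0.1958] jaw 77.24 q1,q6 [73.4 -3.8] w 0.0941 F [ 0.7  0.  -1. ] down [-0.  0. -1.]
translation [ -2.171 -18.815  18.678]
jaw -180.0 turn [-2.0553e+01  0.0000e+00 -1.0000e-03] q6~ 176.9
jaw 0.0 turn [ 1.5447e+01 -1.0000e-03 -0.0000e+00] q6~ -3.1
jaw 180.0 turn [-2.0553e+01  0.0000e+00 -1.0000e-03] q6~ 176.9
```

Call:
arm_command --deltas '[{"translation":[-2.17,-1,1.5],"turn":[1,0,0]},{"translation":[-2.17,-2,3],"turn":[2,0,0]},{"translation":[-2.17,-3,4.4],"turn":[3,0,0]},{"translation":[-2.17,-4,5.8],"turn":[4,0,0]},{"translation":[-2.17,-5,7.2],"turn":[5,0,0]},{"translation":[-2.17,-5.7,8.6],"turn":[6,0,0]},{"translation":[-2.17,-7,9.6],"turn":[7.4,0,0]},{"translation":[-2.17,-8.2,10.6],"turn":[8.8,0,0]},{"translation":[-2.17,-9.4,11.6],"turn":[10,0,0]},{"translation":[-2.17,-10.6,12.6],"turn":[11.3,0,0]},{"translation":[-2.17,-11.8,13.4],"turn":[12.6,0,0]},{"translation":[-2.17,-13,14.2],"turn":[13.9,0,0]}]'

```text
time_s: 2.4
ee_pos: [0.3946, 0.1435, 0.2502]
eef_rot: [1.749, 1.57, 0.308]
force: [1.6, 0.6, -0.1]
grip_width: 0.0939
```

```bash
python3 m.py .473 -.0255 .12 0
```

```text
t 2.4 pos [0.3946 0.1435 0.2502] jaw 7.42 q1,q6 [15.   7.6] w 0.0939 F [ 1.6  0.6 -0.1] down [ 6.e-04  2.e-04 -1.e+00]
translation [5.209 2.233 7.108]
jaw -180.0 turn [-3.4516e+01  1.1000e-02 -3.0000e-03] q6~ 176.9
jaw 0.0 turn [ 1.484 -0.002 -0.007] q6~ -3.1
jaw 180.0 turn [-3.4516e+01  1.1000e-02 -3.0000e-03] q6~ 176.9
```

Call:
arm_command --deltas '[{"translation":[1,0.6,1.8],"turn":[0.5,0,0]},{"translation":[2,1.1,3.6],"turn":[1,0,0]},{"translation":[3,1.7,5.4],"turn":[1.5,0,0]},{"translation":[4,2.2,7.1],"turn":[1.5,0,0]},{"translation":[4,2.2,7.1],"turn":[1.5,0,0]},{"translation":[4,2.2,7.1],"turn":[1.5,0,0]}]' --gripper 86

```text
time_s: 2.9
ee_pos: [0.4726, -0.0271, 0.1466]
eef_rot: [-1.553, 1.566, -3.124]
force: [0.6, 0.9, -0.3]
grip_width: 0.0861
```

```bash
python3 m.py .473 -.0255 .045 0
```

```text
t 2.9 pos [ 0.4726 -0.0271  0.1466] jaw 0.03 q1,q6 [-7.7 -7.7] w 0.0861 F [ 0.6  0.9 -0.3] down [-4.3e-03 -1.0e-04 -1.0e+00]
translation [ 4.062  0.034 -0.065]
jaw -180.0 turn [-3.5994e+01 -7.8000e-02  1.0000e-03] q6~ 176.9
jaw 0.0 turn [0.006 0.001 0.05 ] q6~ -3.1
jaw 180.0 turn [-3.5994e+01 -7.8000e-02  1.0000e-03] q6~ 176.9
```

Call:
arm_command --deltas '[{"translation":[1,0.03,-0.06],"turn":[0,0,0]},{"translation":[2,0.03,-0.06],"turn":[0,0,0]},{"translation":[3,0.03,-0.06],"turn":[0,0,0]},{"translation":[3.6,0.03,-0.06],"turn":[0,0,0]},{"translation":[4.06,0.03,-0.06],"turn":[0,0,0]},{"translation":[4.06,0.03,-0.06],"turn":[0,0,0]},{"translation":[4.06,0.03,-0.06],"turn":[0,0,0]}]'

```text
time_s: 3.48
ee_pos: [0.4733, -0.0213, 0.0487]
eef_rot: [-1.763, 1.57, 2.954]
force: [0.3, 0.2, -0.6]
grip_width: 0.086
```

```bash
python3 m.py .473 -.0255 .045 0; python3 -c "
from h import *
cv2.imwrite('pics/w1.png',optics.camera('wrist')[:,:,::-1]);cv2.imwrite('pics/s1.png',optics.camera('scene')[:,:,::-1])"
```

```text
t 3.48 pos [ 0.4733 -0.0213  0.0487] jaw 0.25 q1,q6 [-7.  -7.3] w 0.086 F [ 0.3  0.2 -0.6] down [-5.e-04  1.e-04 -1.e+00]
translation [ 0.149 -0.013  0.168]
jaw -180.0 turn [-3.5951e+01 -9.0000e-03 -2.0000e-03] q6~ 176.9
jaw 0.0 turn [ 0.049 -0.001  0.006] q6~ -3.1
jaw 180.0 turn [-3.5951e+01 -9.0000e-03 -2.0000e-03] q6~ 176.9
```

View pics/w1.png

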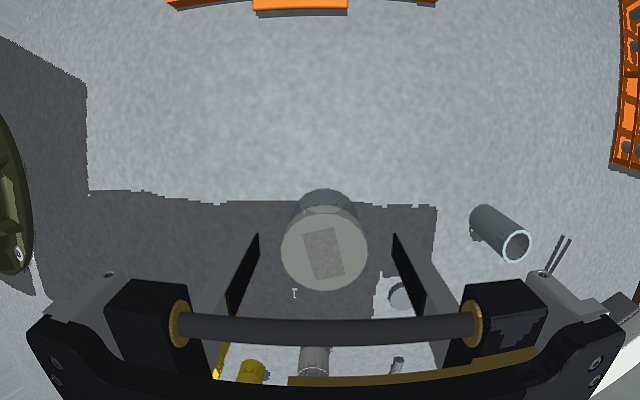

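View pics/s1.png

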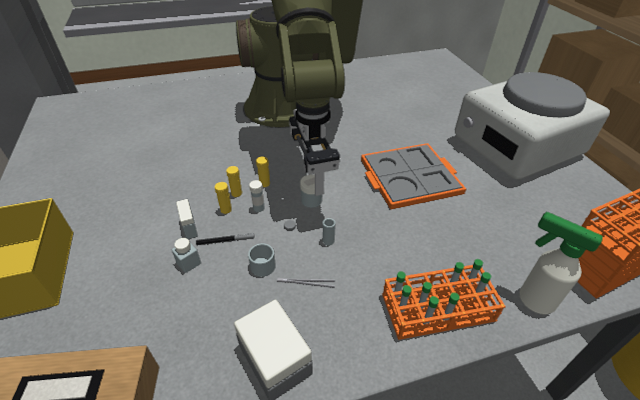

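Call:
arm_command --deltas '[{"translation":[0.15,0,0.17],"turn":[0,0,0]},{"translation":[0.15,0,0.17],"turn":[0,0,0]},{"translation":[0.15,0,0.17],"turn":[0,0,0]}]'

```text
time_s: 3.83
ee_pos: [0.4734, -0.026, 0.045]
eef_rot: [1.363, 1.57, -0.204]
force: [-0.1, 0.4, 0.9]
grip_width: 0.0856
```

Call:
arm_command --deltas '[{"translation":[0,0,0],"turn":[0,0,0]},{"translation":[0,0,0],"turn":[0,0,0]},{"translation":[0,0,0],"turn":[0,0,0]},{"translation":[0,0,0],"turn":[0,0,0]},{"translation":[0,0,0],"turn":[0,0,0]},{"translation":[0,0,0],"turn":[0,0,0]},{"translation":[0,0,0],"turn":[0,0,0]},{"translation":[0,0,0],"turn":[0,0,0]}]' --gripper 30 --force 20

```text
time_s: 4.5
ee_pos: [0.4734, -0.0258, 0.0448]
eef_rot: [2.177, 1.571, 0.611]
force: [-0.7, 0.5, 0.0]
grip_width: 0.0556
```

```bash
python3 m.py .504 .2105 .12 0;
```

```text
t 4.5 pos [ 0.4734 -0.0258  0.0448] jaw 0.24 q1,q6 [-7.5 -7.8] w 0.0556 F [-0.7  0.5  0. ] down [ 0.  0. -1.]
translation [-3.009  1.265 -9.446]
jaw -180.0 turn [-35.953   0.     -0.   ] q6~ -157.3
jaw 0.0 turn [ 0.047 -0.    -0.   ] q6~ 22.7
jaw 180.0 turn [-35.953   0.     -0.   ] q6~ -157.3
```

Call:
arm_command --deltas '[{"translation":[-0.6,0,0],"turn":[0,0,0]},{"translation":[-1.4,0,0],"turn":[0,0,0]},{"translation":[-2.2,0.1,-0.6],"turn":[0,0,0]},{"translation":[-2.8,0.3,-1.6],"turn":[0,0,0]},{"translation":[-3,0.4,-2.8],"turn":[0,0,0]},{"translation":[-3,0.6,-4],"turn":[0,0,0]},{"translation":[-3,0.8,-5.2],"turn":[0,0,0]},{"translation":[-3,0.9,-6.4],"turn":[0,0,0]},{"translation":[-3,1.0,-7.5],"turn":[0,0,0]},{"translation":[-3,1.1,-8.5],"turn":[0,0,0]},{"translation":[-3,1.2,-9.1],"turn":[0,0,0]},{"translation":[-3,1.26,-9.44],"turn":[0,0,0]}]'

```text
time_s: 5.5
ee_pos: [0.5037, 0.212, 0.1195]
eef_rot: [-1.699, 1.57, 3.019]
force: [0.8, -0.8, -0.5]
grip_width: 0.0553
```

Call:
arm_command --deltas '[{"translation":[0,0,0],"turn":[0,0,0]},{"translation":[0,0,0],"turn":[0,0,0]},{"translation":[0,0,0],"turn":[0,0,0]}]'

```text
time_s: 5.75
ee_pos: [0.5038, 0.2094, 0.1197]
eef_rot: [-0.839, 1.57, -2.406]
force: [-1.0, 0.3, -0.5]
grip_width: 0.0553
```

```bash
python3 m.py .504 .2105 .056 0; python3 -c "
from h import *
cv2.imwrite('pics/s2.png',optics.camera('scene')[:,:,::-1])"
```

```text
t 5.75 pos [0.5038 0.2094 0.1197] jaw 0.19 q1,q6 [18.7 18.5] w 0.0553 F [-1.   0.3 -0.5] down [-3.e-04 -2.e-04 -1.e+00]
translation [ 2.547  0.007 -0.045]
jaw -180.0 turn [-3.5962e+01 -5.0000e-03  4.0000e-03] q6~ -157.3
jaw 0.0 turn [0.038 0.003 0.003] q6~ 22.7
jaw 180.0 turn [-3.5962e+01 -5.0000e-03  4.0000e-03] q6~ -157.3
```

View pics/s2.png

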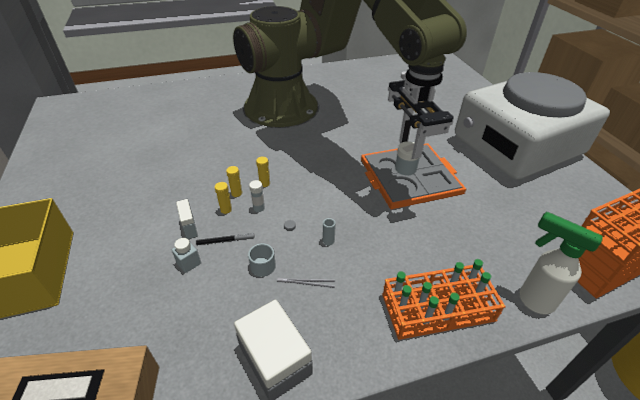

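Call:
arm_command --deltas '[{"translation":[0.6,0,-0.04],"turn":[0,0,0]},{"translation":[1.2,0,-0.04],"turn":[0,0,0]},{"translation":[1.7,0,-0.04],"turn":[0,0,0]},{"translation":[2.1,0,-0.04],"turn":[0,0,0]},{"translation":[2.4,0,-0.04],"turn":[0,0,0]},{"translation":[2.55,0,-0.04],"turn":[0,0,0]},{"translation":[2.58,0,-0.04],"turn":[0,0,0]},{"translation":[2.58,0,-0.04],"turn":[0,0,0]}]'

```text
time_s: 6.47
ee_pos: [0.5041, 0.2112, 0.0555]
eef_rot: [1.823, 1.57, 0.256]
force: [-0.3, -0.2, -0.8]
grip_width: 0.0551
```

```bash
python3 m.py .504 .2105 .055 0
```

```text
t 6.47 pos [0.5041 0.2112 0.0555] jaw 0.22 q1,q6 [18.9 18.7] w 0.0551 F [-0.3 -0.2 -0.8] down [ 4.e-04  1.e-04 -1.e+00]
translation [ 0.021 -0.004  0.03 ]
jaw -180.0 turn [-3.5955e+01  7.0000e-03 -2.0000e-03] q6~ -157.3
jaw 0.0 turn [ 0.045 -0.001 -0.004] q6~ 22.7
jaw 180.0 turn [-3.5955e+01  7.0000e-03 -2.0000e-03] q6~ -157.3
```

Release (drop under 1 mm), then rise.

Call:
arm_command --deltas '[{"translation":[0.02,0,0],"turn":[0,0,0]},{"translation":[0.02,0,0],"turn":[0,0,0]},{"translation":[0.02,0,0],"turn":[0,0,0]},{"translation":[0.02,0,0],"turn":[0,0,0]},{"translation":[0.02,0,0],"turn":[0,0,0]},{"translation":[-0.6,0,0],"turn":[0,0,0]},{"translation":[-1.4,0,0],"turn":[0,0,0]},{"translation":[-2.4,0,0],"turn":[0,0,0]},{"translation":[-3.4,0,0],"turn":[0,0,0]},{"translation":[-4.4,0,0],"turn":[0,0,0]},{"translation":[-4.8,0,0],"turn":[0,0,0]},{"translation":[-4.8,0,0],"turn":[0,0,0]}]' --gripper 70

```text
time_s: 7.47
ee_pos: [0.5048, 0.2117, 0.1774]
eef_rot: [1.899, 1.567, 0.333]
force: [-0.6, 0.1, -0.3]
grip_width: 0.0698
```

```bash
python3 m.py .463 -.159 .17 0; python3 -c "
from h import *
cv2.imwrite('pics/s3.png',cv2.resize(optics.camera('scene')[100:250,320:560,::-1],None,fx=3,fy=3))"
```

```text
t 7.47 pos [0.5048 0.2117 0.1774] jaw 0.24 q1,q6 [18.9 18.7] w 0.0698 F [-0.6  0.1 -0.3] down [ 0.0038  0.0013 -1.    ]
translation [ 0.27  -1.732 14.82 ]
jaw -180.0 turn [-3.5953e+01  6.9000e-02 -2.4000e-02] q6~ 161.0
jaw 0.0 turn [ 0.047 -0.015 -0.044] q6~ -19.0
jaw 180.0 turn [-3.5953e+01  6.9000e-02 -2.4000e-02] q6~ 161.0
```

View pics/s3.png

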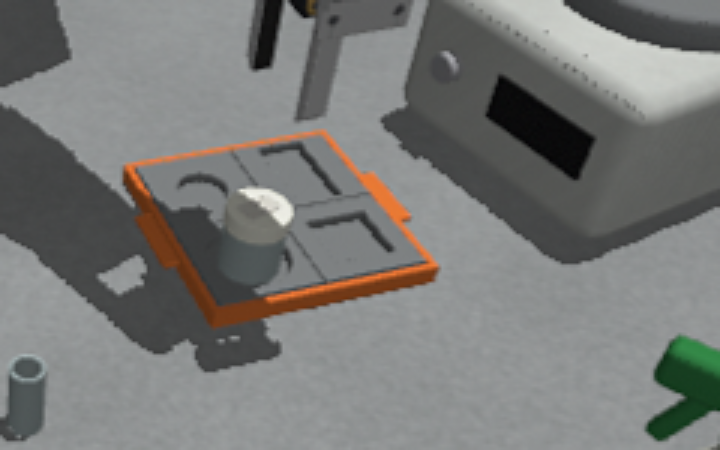

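Call:
arm_command --deltas '[{"translation":[0.2,-0.15,1.4],"turn":[0,0,0]},{"translation":[0.2,-0.3,2.8],"turn":[0,0,0]},{"translation":[0.2,-0.5,4.2],"turn":[0,0,0]},{"translation":[0.2,-0.6,5.6],"turn":[0,0,0]},{"translation":[0.2,-0.8,7],"turn":[0,0,0]},{"translation":[0.2,-1,8.4],"turn":[0,0,0]},{"translation":[0.2,-1.2,9.8],"turn":[0,0,0]},{"translation":[0.2,-1.3,11.2],"turn":[0,0,0]},{"translation":[0.2,-1.5,12.6],"turn":[0,0,0]},{"translation":[0.2,-1.6,13.8],"turn":[0,0,0]},{"translation":[0.2,-1.73,14.6],"turn":[0,0,0]},{"translation":[0.2,-1.73,14.82],"turn":[0,0,0]}]' --gripper 56

```text
time_s: 8.52
ee_pos: [0.4609, -0.1616, 0.1682]
eef_rot: [-1.869, 1.568, 2.845]
force: [0.5, 0.0, 0.4]
grip_width: 0.0559
```

Call:
arm_command --deltas '[{"translation":[0,0,0],"turn":[0,0,0]},{"translation":[0,0,0],"turn":[0,0,0]},{"translation":[0,0,0],"turn":[0,0,0]},{"translation":[0,0,0],"turn":[0,0,0]}]'

```text
time_s: 8.85
ee_pos: [0.4623, -0.1583, 0.1699]
eef_rot: [-2.171, 1.57, 2.547]
force: [0.1, -0.4, 0.1]
grip_width: 0.0562
```

```bash
python3 m.py .463 -.159 .052 0
```

```text
t 8.85 pos [ 0.4623 -0.1583  0.1699] jaw 0.32 q1,q6 [-23.2 -23.5] w 0.0562 F [ 0.1 -0.4  0.1] down [-4.e-04  3.e-04 -1.e+00]
translation [4.718 0.031 0.031]
jaw -180.0 turn [-3.5937e+01 -7.0000e-03 -5.0000e-03] q6~ 161.0
jaw 0.0 turn [ 0.063 -0.003  0.004] q6~ -19.0
jaw 180.0 turn [-3.5937e+01 -7.0000e-03 -5.0000e-03] q6~ 161.0
```

Call:
arm_command --deltas '[{"translation":[1,0.03,0.03],"turn":[0,0,0]},{"translation":[2,0.03,0.03],"turn":[0,0,0]},{"translation":[3,0.03,0.03],"turn":[0,0,0]},{"translation":[3.8,0.03,0.03],"turn":[0,0,0]},{"translation":[4.3,0.03,0.03],"turn":[0,0,0]},{"translation":[4.4,0.03,0.03],"turn":[0,0,0]},{"translation":[4.4,0.03,0.03],"turn":[0,0,0]},{"translation":[4.4,0.03,0.03],"turn":[0,0,0]}]'

```text
time_s: 9.52
ee_pos: [0.4634, -0.1599, 0.0611]
eef_rot: [1.166, 1.57, -0.4]
force: [0.3, -0.3, 0.2]
grip_width: 0.0559
```

Call:
arm_command --deltas '[{"translation":[0,0,0],"turn":[0,0,0]},{"translation":[0,0,0],"turn":[0,0,0]},{"translation":[0,0,0],"turn":[0,0,0]},{"translation":[0,0,0],"turn":[0,0,0]},{"translation":[0,0,0],"turn":[0,0,0]},{"translation":[0,0,0],"turn":[0,0,0]},{"translation":[0,0,0],"turn":[0,0,0]},{"translation":[0,0,0],"turn":[0,0,0]}]' --gripper 10

```text
time_s: 10.18
ee_pos: [0.4631, -0.1602, 0.0605]
eef_rot: [1.056, 1.57, -0.511]
force: [-0.5, 0.8, 5.7]
grip_width: 0.0293
```

```bash
python3 m.py .4065 .2105 .16 0
```

```text
t 10.18 pos [ 0.4631 -0.1602  0.0605] jaw 0.24 q1,q6 [-23.4 -23.6] w 0.0293 F [-0.5  0.8  5.7] down [ 4.e-04 -2.e-04 -1.e+00]
translation [ -3.984  -2.2   -14.836]
jaw -180.0 turn [-3.5953e+01  8.0000e-03  4.0000e-03] q6~ -152.6
jaw 0.0 turn [ 0.047  0.003 -0.005] q6~ 27.4
jaw 180.0 turn [-3.5953e+01  8.0000e-03  4.0000e-03] q6~ -152.6
```

Call:
arm_command --deltas '[{"translation":[-0.8,0,0],"turn":[0,0,0]},{"translation":[-1.8,0,0],"turn":[0,0,0]},{"translation":[-2.8,0,-0.4],"turn":[0,0,0]},{"translation":[-3.6,-0.2,-1.4],"turn":[0,0,0]},{"translation":[-4,-0.4,-2.8],"turn":[0,0,0]},{"translation":[-4,-0.6,-4.2],"turn":[0,0,0]},{"translation":[-4,-0.8,-5.6],"turn":[0,0,0]},{"translation":[-4,-1,-7],"turn":[0,0,0]},{"translation":[-4,-1.2,-8.4],"turn":[0,0,0]},{"translation":[-4,-1.4,-9.8],"turn":[0,0,0]},{"translation":[-4,-1.6,-11.2],"turn":[0,0,0]},{"translation":[-4,-1.8,-12.4],"turn":[0,0,0]}]'

```text
time_s: 11.18
ee_pos: [0.4159, 0.1517, 0.1602]
eef_rot: [-2.185, 1.571, 2.532]
force: [0.6, 0.0, -0.1]
grip_width: 0.0293
```

Call:
arm_command --deltas '[{"translation":[0,-0.2,-1.2],"turn":[0,0,0]},{"translation":[0,-0.3,-2],"turn":[0,0,0]},{"translation":[0,-0.4,-2.4],"turn":[0,0,0]},{"translation":[0,-0.4,-2.4],"turn":[0,0,0]},{"translation":[0,-0.4,-2.4],"turn":[0,0,0]},{"translation":[0,-0.4,-2.4],"turn":[0,0,0]}]'

```text
time_s: 11.68
ee_pos: [0.4066, 0.2087, 0.1602]
eef_rot: [-0.638, 1.57, -2.206]
force: [0.3, -0.2, -0.2]
grip_width: 0.0293
```

```bash
python3 m.py .4065 .2105 .0705 0; python3 -c "
from h import *
cv2.imwrite('pics/s4.png',cv2.resize(optics.camera('scene')[50:250,320:560,::-1],None,fx=3,fy=3))"
```

```text
t 11.68 pos [0.4066 0.2087 0.1602] jaw 0.19 q1,q6 [22.6 22.4] w 0.0293 F [ 0.3 -0.2 -0.2] down [-2.e-04 -2.e-04 -1.e+00]
translation [ 3.587e+00 -3.000e-03 -7.400e-02]
jaw -180.0 turn [-3.5963e+01 -3.0000e-03  4.0000e-03] q6~ -152.6
jaw 0.0 turn [0.037 0.003 0.002] q6~ 27.4
jaw 180.0 turn [-3.5963e+01 -3.0000e-03  4.0000e-03] q6~ -152.6
```

View pics/s4.png

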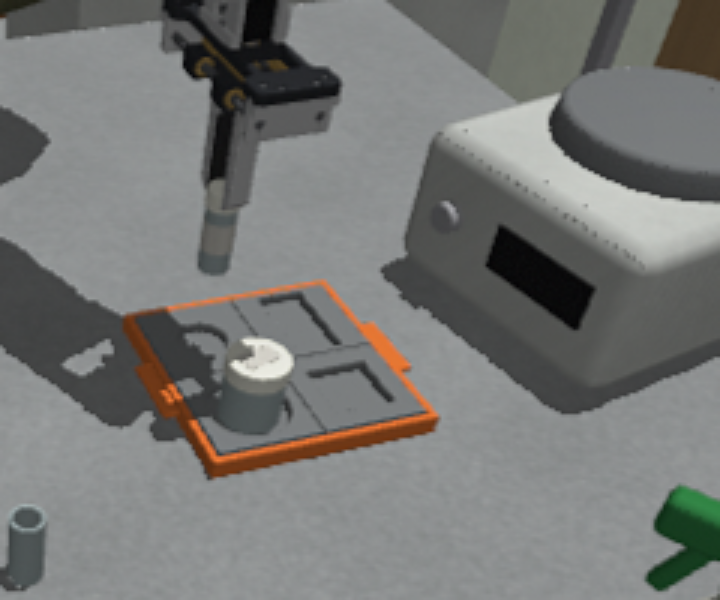

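Call:
arm_command --deltas '[{"translation":[0.8,0,-0.07],"turn":[0,0,0]},{"translation":[1.6,0,-0.07],"turn":[0,0,0]},{"translation":[2.3,0,-0.07],"turn":[0,0,0]},{"translation":[2.8,0,-0.07],"turn":[0,0,0]},{"translation":[3.2,0,-0.07],"turn":[0,0,0]},{"translation":[3.45,0,-0.07],"turn":[0,0,0]},{"translation":[3.57,0,-0.07],"turn":[0,0,0]},{"translation":[3.57,0,-0.07],"turn":[0,0,0]},{"translation":[3.57,0,-0.07],"turn":[0,0,0]}]'

```text
time_s: 12.48
ee_pos: [0.4067, 0.2114, 0.0714]
eef_rot: [1.939, 1.57, 0.372]
force: [-0.7, 0.4, 0.0]
grip_width: 0.0288
```

```bash
python3 m.py .4065 .2105 .0705 0
```

```text
t 12.48 pos [0.4067 0.2114 0.0714] jaw 0.22 q1,q6 [22.9 22.7] w 0.0288 F [-0.7  0.4  0. ] down [ 7.e-04  3.e-04 -1.e+00]
translation [ 0.038 -0.01   0.035]
jaw -180.0 turn [-3.5956e+01  1.3000e-02 -5.0000e-03] q6~ -152.6
jaw 0.0 turn [ 0.044 -0.003 -0.008] q6~ 27.4
jaw 180.0 turn [-3.5956e+01  1.3000e-02 -5.0000e-03] q6~ -152.6
```

Call:
arm_command --deltas '[{"translation":[0.04,0,0],"turn":[0,0,0]},{"translation":[0.04,0,0],"turn":[0,0,0]},{"translation":[0.04,0,0],"turn":[0,0,0]}]'

```text
time_s: 12.73
ee_pos: [0.4067, 0.2115, 0.0705]
eef_rot: [1.922, 1.57, 0.356]
force: [-1.2, 0.1, 4.8]
grip_width: 0.0294
```

Call:
arm_command --deltas '[{"translation":[0,0,0],"turn":[0,0,0]},{"translation":[0,0,0],"turn":[0,0,0]},{"translation":[0,0,0],"turn":[0,0,0]},{"translation":[0,0,0],"turn":[0,0,0]},{"translation":[0,0,0],"turn":[0,0,0]},{"translation":[-0.6,0,0],"turn":[0,0,0]},{"translation":[-1.4,0,0],"turn":[0,0,0]},{"translation":[-2.4,0,0],"turn":[0,0,0]},{"translation":[-3.4,0,0],"turn":[0,0,0]},{"translation":[-4.2,0,0],"turn":[0,0,0]},{"translation":[-4.4,0,0],"turn":[0,0,0]},{"translation":[-4.4,0,0],"turn":[0,0,0]}]' --gripper 50

```text
time_s: 13.73
ee_pos: [0.4068, 0.2116, 0.1809]
eef_rot: [1.949, 1.569, 0.382]
force: [-0.1, -0.2, -0.2]
grip_width: 0.0502
```

```bash
python3 m.py .5885 -.334 .16 30; python3 -c "
from h import *
cv2.imwrite('pics/s5.png',cv2.resize(optics.camera('scene')[100:250,320:560,::-1],None,fx=3,fy=3))"
```

```text
t 13.73 pos [0.4068 0.2116 0.1809] jaw 0.24 q1,q6 [22.9 22.7] w 0.0502 F [-0.1 -0.2 -0.2] down [ 2.1e-03  8.0e-04 -1.0e+00]
translation [ 0.832  7.174 21.855]
jaw -150.0 turn [ 3.0047e+01 -3.5000e-02  4.0000e-03] q6~ 120.4
jaw 30.0 turn [-5.953e+00 -3.000e-03 -2.600e-02] q6~ -59.6
jaw 210.0 turn [ 3.0047e+01 -3.5000e-02  4.0000e-03] q6~ 120.4
```

View pics/s5.png

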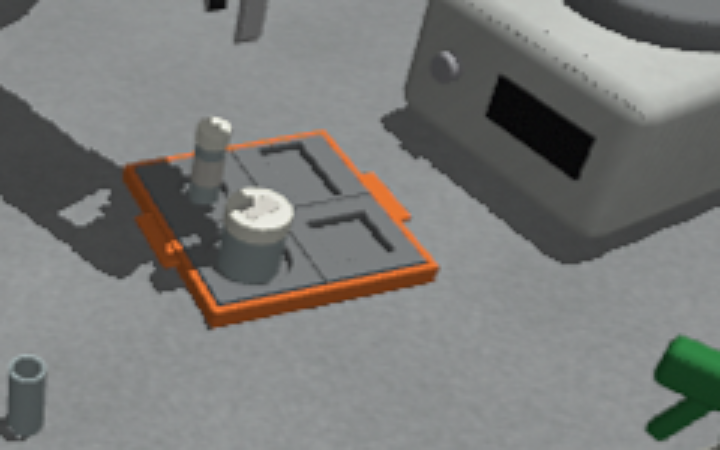

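Call:
arm_command --deltas '[{"translation":[0.2,0.4,1.4],"turn":[0,0,0]},{"translation":[0.3,0.9,2.8],"turn":[-0.5,0,0]},{"translation":[0.4,1.4,4.2],"turn":[-1,0,0]},{"translation":[0.5,1.8,5.6],"turn":[-1.5,0,0]},{"translation":[0.6,2.3,7],"turn":[-2,0,0]},{"translation":[0.7,2.7,8.4],"turn":[-2.5,0,0]},{"translation":[0.8,3.2,9.8],"turn":[-3,0,0]},{"translation":[0.8,3.7,11.2],"turn":[-3.5,0,0]},{"translation":[0.8,4.1,12.6],"turn":[-4,0,0]},{"translation":[0.8,4.6,14],"turn":[-4.5,0,0]},{"translation":[0.8,5,15.4],"turn":[-5,0,0]},{"translation":[0.8,5.5,16.8],"turn":[-5.95,0,0]}]' --gripper 66

```text
time_s: 14.78
ee_pos: [0.5451, -0.2097, 0.1578]
eef_rot: [-2.533, 1.568, 2.704]
force: [0.0, 0.6, -0.5]
grip_width: 0.0657
```

```bash
python3 m.py .5885 -.334 .14 30
```

```text
t 14.78 pos [ 0.5451 -0.2097  0.1578] jaw 30.06 q1,q6 [-24.6 -54.7] w 0.0657 F [ 0.   0.6 -0.5] down [-0.0025  0.0012 -1.    ]
translation [ 0.704 -0.987  5.176]
jaw -150.0 turn [-3.5988e+01 -2.8000e-02 -4.1000e-02] q6~ 120.4
jaw 30.0 turn [ 0.012 -0.026  0.018] q6~ -59.6
jaw 210.0 turn [-3.5988e+01 -2.8000e-02 -4.1000e-02] q6~ 120.4
```

Call:
arm_command --deltas '[{"translation":[0.2,-0.3,1.3],"turn":[0,0,0]},{"translation":[0.4,-0.5,2.6],"turn":[0,0,0]},{"translation":[0.6,-0.7,3.8],"turn":[0,0,0]},{"translation":[0.7,-0.9,4.8],"turn":[0,0,0]},{"translation":[0.7,-1,5.2],"turn":[0,0,0]},{"translation":[0.7,-1,5.2],"turn":[0,0,0]},{"translation":[0.7,-1,5.2],"turn":[0,0,0]},{"translation":[0.7,-1,5.2],"turn":[0,0,0]}]'

```text
time_s: 15.45
ee_pos: [0.5886, -0.3321, 0.1415]
eef_rot: [-2.734, 1.569, 2.503]
force: [0.2, -0.0, -0.1]
grip_width: 0.0662
```

```bash
python3 m.py .5885 -.334 .033 30
```

```text
t 15.45 pos [ 0.5886 -0.3321  0.1415] jaw 30.02 q1,q6 [-32.5 -62.6] w 0.0662 F [ 0.2 -0.  -0.1] down [-1.2e-03  9.0e-04 -1.0e+00]
translation [ 4.342 -0.04   0.071]
jaw -150.0 turn [-3.5997e+01 -1.0000e-02 -2.4000e-02] q6~ 120.4
jaw 30.0 turn [ 0.003 -0.015  0.007] q6~ -59.6
jaw 210.0 turn [-3.5997e+01 -1.0000e-02 -2.4000e-02] q6~ 120.4
```

Call:
arm_command --deltas '[{"translation":[1,-0.04,0.07],"turn":[0,0,0]},{"translation":[2,-0.04,0.07],"turn":[0,0,0]},{"translation":[3,-0.04,0.07],"turn":[0,0,0]},{"translation":[3.8,-0.04,0.07],"turn":[0,0,0]},{"translation":[4.25,-0.04,0.07],"turn":[0,0,0]},{"translation":[4.34,-0.04,0.07],"turn":[0,0,0]},{"translation":[4.34,-0.04,0.07],"turn":[0,0,0]},{"translation":[4.34,-0.04,0.07],"turn":[0,0,0]}]'

```text
time_s: 16.12
ee_pos: [0.5895, -0.3352, 0.0355]
eef_rot: [0.48, 1.569, -0.567]
force: [-0.8, 0.1, 0.9]
grip_width: 0.0662
```

Call:
arm_command --deltas '[{"translation":[0,0,0],"turn":[0,0,0]},{"translation":[0,0,0],"turn":[0,0,0]},{"translation":[0,0,0],"turn":[0,0,0]},{"translation":[0,0,0],"turn":[0,0,0]},{"translation":[0,0,0],"turn":[0,0,0]},{"translation":[0,0,0],"turn":[0,0,0]},{"translation":[0,0,0],"turn":[0,0,0]},{"translation":[0,0,0],"turn":[0,0,0]}]' --gripper 20

```text
time_s: 16.78
ee_pos: [0.5891, -0.3352, 0.0344]
eef_rot: [0.474, 1.57, -0.574]
force: [-0.9, -0.2, 5.5]
grip_width: 0.0396
```

```bash
python3 m.py .5045 .3085 .15 -0.4
```

```text
t 16.78 pos [ 0.5891 -0.3352  0.0344] jaw 29.98 q1,q6 [-32.7 -62.7] w 0.0396 F [-0.9 -0.2  5.5] down [ 4.e-04 -3.e-04 -1.e+00]
translation [ -4.634   9.939 -23.991]
jaw -180.4 turn [-2.9924e+01  5.0000e-03  6.0000e-03] q6~ -148.2
jaw -0.4 turn [ 6.076e+00  4.000e-03 -4.000e-03] q6~ 31.8
jaw 179.6 turn [-2.9924e+01  5.0000e-03  6.0000e-03] q6~ -148.2
```

Call:
arm_command --deltas '[{"translation":[-0.8,0,0],"turn":[0,0,0]},{"translation":[-1.8,0,0],"turn":[0,0,0]},{"translation":[-3,0.1,-0.4],"turn":[0,0,0]},{"translation":[-4,0.5,-1.2],"turn":[0,0,0]},{"translation":[-4.6,1,-2.4],"turn":[0.4,0,0]},{"translation":[-4.6,1.5,-3.7],"turn":[0.8,0,0]},{"translation":[-4.6,2,-5],"turn":[1.2,0,0]},{"translation":[-4.6,2.6,-6.3],"turn":[1.6,0,0]},{"translation":[-4.6,3.1,-7.6],"turn":[2,0,0]},{"translation":[-4.6,3.7,-8.9],"turn":[2.4,0,0]},{"translation":[-4.6,4.2,-10.2],"turn":[2.8,0,0]},{"translation":[-4.6,4.8,-11.5],"turn":[3.2,0,0]}]'

```text
time_s: 17.78
ee_pos: [0.5484, -0.0246, 0.1488]
eef_rot: [-1.804, 1.57, -3.132]
force: [1.0, -0.1, -0.9]
grip_width: 0.0398
```

```bash
python3 m.py .5045 .3085 .15 -0.4
```

```text
t 17.78 pos [ 0.5484 -0.0246  0.1488] jaw 13.87 q1,q6 [ -6.4 -20.3] w 0.0398 F [ 1.  -0.1 -0.9] down [-4.e-04 -0.e+00 -1.e+00]
translation [ -0.048   1.491 -13.358]
jaw -180.4 turn [-3.3146e+01 -7.0000e-03 -1.0000e-03] q6~ -148.2
jaw -0.4 turn [ 2.854e+00 -1.000e-03  5.000e-03] q6~ 31.8
jaw 179.6 turn [-3.3146e+01 -7.0000e-03 -1.0000e-03] q6~ -148.2
```

Call:
arm_command --deltas '[{"translation":[0,0.1,-1.3],"turn":[0.4,0,0]},{"translation":[0,0.3,-2.6],"turn":[0.8,0,0]},{"translation":[0,0.4,-3.9],"turn":[1.2,0,0]},{"translation":[0,0.6,-5.2],"turn":[1.6,0,0]},{"translation":[0,0.7,-6.5],"turn":[2,0,0]},{"translation":[0,0.9,-7.8],"turn":[2.4,0,0]},{"translation":[0,1,-9.1],"turn":[2.85,0,0]},{"translation":[0,1.2,-10.4],"turn":[2.85,0,0]},{"translation":[0,1.3,-11.6],"turn":[2.85,0,0]},{"translation":[0,1.4,-12.6],"turn":[2.85,0,0]},{"translation":[0,1.5,-13.2],"turn":[2.85,0,0]},{"translation":[0,1.5,-13.36],"turn":[2.85,0,0]}]'

```text
time_s: 18.78
ee_pos: [0.5043, 0.3088, 0.1485]
eef_rot: [-1.404, 1.57, -2.977]
force: [0.1, -0.3, -1.6]
grip_width: 0.0393
```

Call:
arm_command --deltas '[{"translation":[0,0,0],"turn":[0,0,0]},{"translation":[0,0,0],"turn":[0,0,0]},{"translation":[0,0,0],"turn":[0,0,0]},{"translation":[0,0,0],"turn":[0,0,0]}]'

```text
time_s: 19.12
ee_pos: [0.5053, 0.3059, 0.1491]
eef_rot: [1.086, 1.571, -0.49]
force: [0.3, -0.0, -0.8]
grip_width: 0.0399
```

```bash
python3 m.py .5045 .3085 .0445 -0.4; python3 -c "
from h import *
cv2.imwrite('pics/s6.png',cv2.resize(optics.camera('scene')[50:250,320:560,::-1],None,fx=3,fy=3))"
```

```text
t 19.12 pos [0.5053 0.3059 0.1491] jaw -0.35 q1,q6 [27.6 28. ] w 0.0399 F [ 0.3 -0.  -0.8] down [ 1.e-04 -0.e+00 -1.e+00]
translation [ 4.184 -0.031 -0.103]
jaw -180.4 turn [-3.5989e+01  1.0000e-03  1.0000e-03] q6~ -148.2
jaw -0.4 turn [ 0.011  0.    -0.001] q6~ 31.8
jaw 179.6 turn [-3.5989e+01  1.0000e-03  1.0000e-03] q6~ -148.2
```

View pics/s6.png

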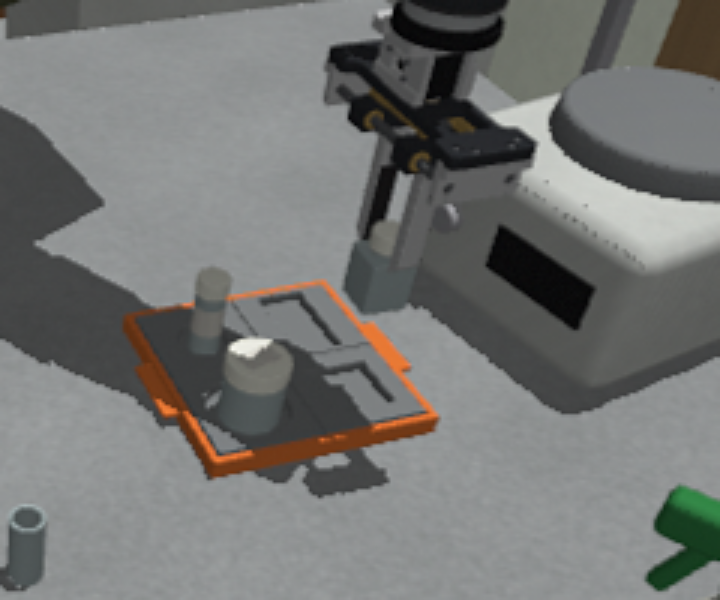

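Call:
arm_command --deltas '[{"translation":[0.9,-0.03,-0.08],"turn":[0,0,0]},{"translation":[1.8,-0.03,-0.08],"turn":[0,0,0]},{"translation":[2.6,-0.03,-0.08],"turn":[0,0,0]},{"translation":[3.2,-0.03,-0.08],"turn":[0,0,0]},{"translation":[3.7,-0.03,-0.08],"turn":[0,0,0]},{"translation":[4,-0.03,-0.08],"turn":[0,0,0]},{"translation":[4.16,-0.03,-0.08],"turn":[0,0,0]},{"translation":[4.16,-0.03,-0.08],"turn":[0,0,0]},{"translation":[4.16,-0.03,-0.08],"turn":[0,0,0]}]'

```text
time_s: 19.92
ee_pos: [0.5045, 0.3092, 0.0456]
eef_rot: [2.078, 1.57, 0.502]
force: [-1.3, -0.6, -1.1]
grip_width: 0.0394
```

```bash
python3 m.py .5045 .3085 .0435 -0.4
```

```text
t 19.92 pos [0.5045 0.3092 0.0456] jaw -0.27 q1,q6 [28.  28.2] w 0.0394 F [-1.3 -0.6 -1.1] down [ 9.e-04  5.e-04 -1.e+00]
translation [0.086 0.    0.026]
jaw -180.4 turn [-3.5974e+01  1.5000e-02 -9.0000e-03] q6~ -148.2
jaw -0.4 turn [ 0.026 -0.005 -0.01 ] q6~ 31.8
jaw 179.6 turn [-3.5974e+01  1.5000e-02 -9.0000e-03] q6~ -148.2
```

Call:
arm_command --deltas '[{"translation":[0.03,0,0],"turn":[0,0,0]},{"translation":[0.05,0,0],"turn":[0,0,0]},{"translation":[0.05,0,0],"turn":[0,0,0]}]'

```text
time_s: 20.17
ee_pos: [0.5044, 0.3092, 0.0442]
eef_rot: [2.046, 1.57, 0.47]
force: [-0.2, 0.0, -0.0]
grip_width: 0.0398
```

Call:
arm_command --deltas '[{"translation":[0,0,0],"turn":[0,0,0]},{"translation":[0,0,0],"turn":[0,0,0]},{"translation":[0,0,0],"turn":[0,0,0]},{"translation":[0,0,0],"turn":[0,0,0]},{"translation":[0,0,0],"turn":[0,0,0]},{"translation":[-0.6,0,0],"turn":[0,0,0]},{"translation":[-1.4,0,0],"turn":[0,0,0]},{"translation":[-2.4,0,0],"turn":[0,0,0]},{"translation":[-3.4,0,0],"turn":[0,0,0]},{"translation":[-4.4,0,0],"turn":[0,0,0]},{"translation":[-5.2,0,0],"turn":[0,0,0]},{"translation":[-5.2,0,0],"turn":[0,0,0]}]' --gripper 58

```text
time_s: 21.17
ee_pos: [0.5054, 0.3098, 0.1782]
eef_rot: [2.06, 1.564, 0.485]
force: [-0.2, 0.1, 0.1]
grip_width: 0.0582
```

```bash
python3 m.py .483 -.326 .16 96; python3 -c "
from h import *
cv2.imwrite('pics/s7.png',cv2.resize(optics.camera('scene')[100:250,320:560,::-1],None,fx=3,fy=3))"
```

```text
t 21.17 pos [0.5054 0.3098 0.1782] jaw -0.26 q1,q6 [28.  28.2] w 0.0582 F [-0.2  0.1  0.1] down [ 0.0057  0.003  -1.    ]
translation [ 0.647 -0.784 25.436]
jaw -84.0 turn [16.747 -0.076 -0.028] q6~ 50.0
jaw 96.0 turn [-19.253   0.029  -0.078] q6~ -130.0
jaw 276.0 turn [16.747 -0.076 -0.028] q6~ 50.0
```

View pics/s7.png

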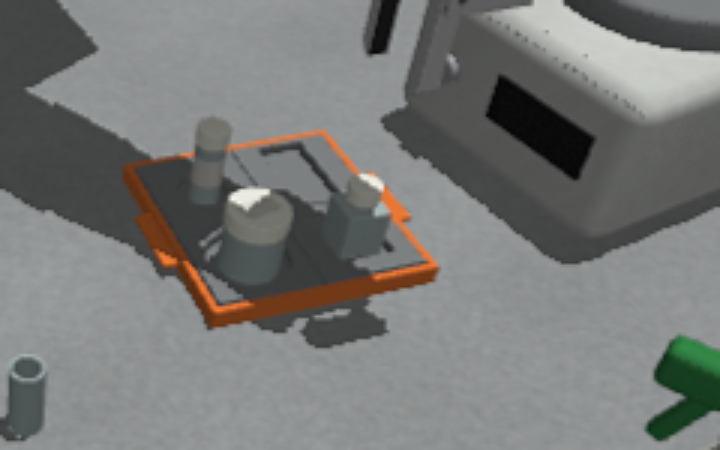

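Call:
arm_command --deltas '[{"translation":[0.1,0,1.3],"turn":[0.7,0,0]},{"translation":[0.1,0,2.7],"turn":[1.6,0,0]},{"translation":[0.1,0,4.1],"turn":[2.5,0,0]},{"translation":[0.1,-0.1,5.5],"turn":[3.4,0,0]},{"translation":[0.2,-0.2,6.9],"turn":[4.3,0,0]},{"translation":[0.2,-0.2,8.3],"turn":[5.2,0,0]},{"translation":[0.2,-0.3,9.7],"turn":[6.1,0,0]},{"translation":[0.2,-0.3,11.1],"turn":[7,0,0]},{"translation":[0.3,-0.4,12.5],"turn":[7.9,0,0]},{"translation":[0.3,-0.4,13.9],"turn":[8.8,0,0]},{"translation":[0.3,-0.5,15.3],"turn":[9.7,0,0]},{"translation":[0.3,-0.5,16.7],"turn":[10.6,0,0]}]' --gripper 54

```text
time_s: 22.22
ee_pos: [0.4886, -0.1099, 0.165]
eef_rot: [-0.933, 1.569, 2.846]
force: [0.4, 0.5, 0.5]
grip_width: 0.054
```

```bash
python3 m.py .483 -.326 .14 96
```

```text
t 22.22 pos [ 0.4886 -0.1099  0.165 ] jaw -53.49 q1,q6 [-16.9  36.6] w 0.054 F [0.4 0.5 0.5] down [-1.8e-03  5.0e-04 -1.0e+00]
translation [0.995 6.815 5.322]
jaw -84.0 turn [6.102 0.017 0.013] q6~ 50.0
jaw 96.0 turn [-2.9898e+01 -1.8000e-02  2.3000e-02] q6~ -130.0
jaw 276.0 turn [6.102 0.017 0.013] q6~ 50.0
```

Call:
arm_command --deltas '[{"translation":[0.1,1,0.8],"turn":[0.9,0,0]},{"translation":[0.2,2,1.6],"turn":[1.8,0,0]},{"translation":[0.4,3,2.4],"turn":[2.7,0,0]},{"translation":[0.6,4,3.2],"turn":[3.6,0,0]},{"translation":[0.8,5,4],"turn":[4.5,0,0]},{"translation":[1,6,4.7],"turn":[5.4,0,0]},{"translation":[1,6.6,5.2],"turn":[6.1,0,0]},{"translation":[1,6.8,5.3],"turn":[6.1,0,0]},{"translation":[1,6.8,5.3],"turn":[6.1,0,0]},{"translation":[1,6.8,5.3],"turn":[6.1,0,0]},{"translation":[1,6.8,5.3],"turn":[6.1,0,0]}]'

```text
time_s: 23.13
ee_pos: [0.4853, -0.3227, 0.141]
eef_rot: [-0.965, 1.57, 2.288]
force: [-0.2, 0.1, 0.1]
grip_width: 0.0539
```

```bash
python3 m.py .483 -.326 .038 96; python3 -c "
from h import *
cv2.imwrite('pics/s8.png',cv2.resize(optics.camera('scene')[140:290,100:300,::-1],None,fx=3.5,fy=3.5))"
```

```text
t 23.13 pos [ 0.4853 -0.3227  0.141 ] jaw -83.63 q1,q6 [-37.2  46.4] w 0.0539 F [-0.2  0.1  0.1] down [-4.e-04  4.e-04 -1.e+00]
translation [4.12  0.125 0.105]
jaw -84.0 turn [0.073 0.004 0.005] q6~ 50.0
jaw 96.0 turn [-3.5927e+01 -9.0000e-03  6.0000e-03] q6~ -130.0
jaw 276.0 turn [0.073 0.004 0.005] q6~ 50.0
```

View pics/s8.png

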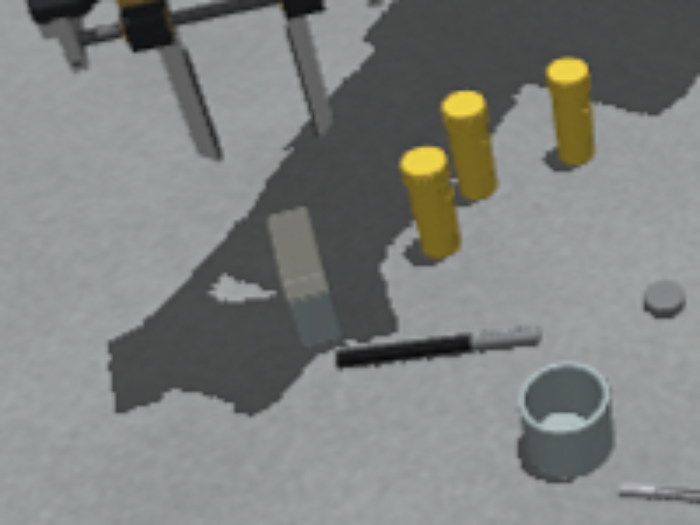

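Call:
arm_command --deltas '[{"translation":[1,0.12,0.1],"turn":[0.07,0,0]},{"translation":[2,0.12,0.1],"turn":[0.07,0,0]},{"translation":[3,0.12,0.1],"turn":[0.07,0,0]},{"translation":[3.7,0.12,0.1],"turn":[0.07,0,0]},{"translation":[4.1,0.12,0.1],"turn":[0.07,0,0]},{"translation":[4.12,0.12,0.1],"turn":[0.07,0,0]},{"translation":[4.12,0.12,0.1],"turn":[0.07,0,0]},{"translation":[4.12,0.12,0.1],"turn":[0.07,0,0]},{"translation":[4.12,0.12,0.1],"turn":[0.07,0,0]}]'

```text
time_s: 23.93
ee_pos: [0.4836, -0.3275, 0.0397]
eef_rot: [2.384, 1.569, -0.654]
force: [0.5, 0.4, 0.6]
grip_width: 0.0542
```

Call:
arm_command --deltas '[{"translation":[0,0,0],"turn":[0,0,0]},{"translation":[0,0,0],"turn":[0,0,0]},{"translation":[0,0,0],"turn":[0,0,0]},{"translation":[0,0,0],"turn":[0,0,0]},{"translation":[0,0,0],"turn":[0,0,0]},{"translation":[0,0,0],"turn":[0,0,0]},{"translation":[0,0,0],"turn":[0,0,0]},{"translation":[0,0,0],"turn":[0,0,0]},{"translation":[0,0,0],"turn":[0,0,0]}]' --gripper 8

```text
time_s: 24.68
ee_pos: [0.483, -0.3272, 0.0383]
eef_rot: [1.982, 1.571, -1.057]
force: [-0.8, -0.5, 2.0]
grip_width: 0.0259
```

```bash
python3 m.py .407 .3085 .17 89.6
```

```text
t 24.68 pos [ 0.483  -0.3272  0.0383] jaw -84.11 q1,q6 [-37.7  46.4] w 0.0259 F [-0.8 -0.5  2. ] down [ 0.e+00 -1.e-04 -1.e+00]
translation [ -5.27  -25.604   0.418]
jaw -90.4 turn [ 1.257e+00 -0.000e+00 -1.000e-03] q6~ 127.6
jaw 89.6 turn [-3.4743e+01  1.0000e-03 -1.0000e-03] q6~ -52.4
jaw 269.6 turn [ 1.257e+00 -0.000e+00 -1.000e-03] q6~ 127.6
```

Call:
arm_command --deltas '[{"translation":[-0.8,0,0],"turn":[0,0,0]},{"translation":[-1.8,0,0],"turn":[0,0,0]},{"translation":[-3,-0.5,0],"turn":[0,0,0]},{"translation":[-4.2,-1.3,0],"turn":[0,0,0]},{"translation":[-5,-2.5,0],"turn":[0.2,0,0]},{"translation":[-5.3,-3.9,0.1],"turn":[0.3,0,0]},{"translation":[-5.3,-5.3,0.1],"turn":[0.4,0,0]},{"translation":[-5.3,-6.7,0.1],"turn":[0.5,0,0]},{"translation":[-5.3,-8.1,0.2],"turn":[0.6,0,0]},{"translation":[-5.3,-9.5,0.2],"turn":[0.7,0,0]},{"translation":[-5.3,-10.9,0.2],"turn":[0.8,0,0]},{"translation":[-5.3,-12.3,0.2],"turn":[0.9,0,0]}]'

```text
time_s: 25.68
ee_pos: [0.4459, -0.0202, 0.1708]
eef_rot: [2.992, 1.571, -0.126]
force: [0.6, -0.1, -0.2]
grip_width: 0.0259
```

```bash
python3 m.py .407 .3085 .17 89.6
```

```text
t 25.68 pos [ 0.4459 -0.0202  0.1708] jaw -88.65 q1,q6 [-7.3 81.4] w 0.0259 F [ 0.6 -0.1 -0.2] down [ 2.e-04 -0.e+00 -1.e+00]
translation [  0.032 -13.182   1.248]
jaw -90.4 turn [ 0.349 -0.003 -0.   ] q6~ 127.6
jaw 89.6 turn [-3.5651e+01  1.0000e-03 -4.0000e-03] q6~ -52.4
jaw 269.6 turn [ 0.349 -0.003 -0.   ] q6~ 127.6
```

Call:
arm_command --deltas '[{"translation":[0,-1.3,0.1],"turn":[0.1,0,0]},{"translation":[0,-2.6,0.2],"turn":[0.2,0,0]},{"translation":[0,-3.9,0.4],"turn":[0.3,0,0]},{"translation":[0,-5.2,0.5],"turn":[0.35,0,0]},{"translation":[0,-6.5,0.6],"turn":[0.35,0,0]},{"translation":[0,-7.8,0.7],"turn":[0.35,0,0]},{"translation":[0,-9.1,0.9],"turn":[0.35,0,0]},{"translation":[0,-10.4,1],"turn":[0.35,0,0]},{"translation":[0,-11.5,1.1],"turn":[0.35,0,0]},{"translation":[0,-12.4,1.2],"turn":[0.35,0,0]},{"translation":[0,-13,1.25],"turn":[0.35,0,0]},{"translation":[0,-13.18,1.25],"turn":[0.35,0,0]}]'

```text
time_s: 26.68
ee_pos: [0.4067, 0.3086, 0.1704]
eef_rot: [0.007, 1.57, -3.139]
force: [0.6, -0.7, -1.0]
grip_width: 0.0263
```

Call:
arm_command --deltas '[{"translation":[0,0,0],"turn":[0,0,0]},{"translation":[0,0,0],"turn":[0,0,0]},{"translation":[0,0,0],"turn":[0,0,0]},{"translation":[0,0,0],"turn":[0,0,0]}]'

```text
time_s: 27.02
ee_pos: [0.4076, 0.306, 0.1709]
eef_rot: [-2.987, 1.571, 0.147]
force: [-0.3, -0.2, -0.9]
grip_width: 0.0256
```

```bash
python3 m.py .407 .3085 .0485 89.6; python3 -c "
from h import *
cv2.imwrite('pics/s9.png',cv2.resize(optics.camera('scene')[30:230,320:560,::-1],None,fx=3,fy=3))"
```

```text
t 27.02 pos [0.4076 0.306  0.1709] jaw -90.43 q1,q6 [ 32.8 123.2] w 0.0256 F [-0.3 -0.2 -0.9] down [ 1.e-04  0.e+00 -1.e+00]
translation [ 4.894 -0.098  0.025]
jaw -90.4 turn [-0.006 -0.001  0.   ] q6~ 127.6
jaw 89.6 turn [3.5994e+01 0.0000e+00 2.0000e-03] q6~ -52.4
jaw 269.6 turn [-0.006 -0.001  0.   ] q6~ 127.6
```

View pics/s9.png

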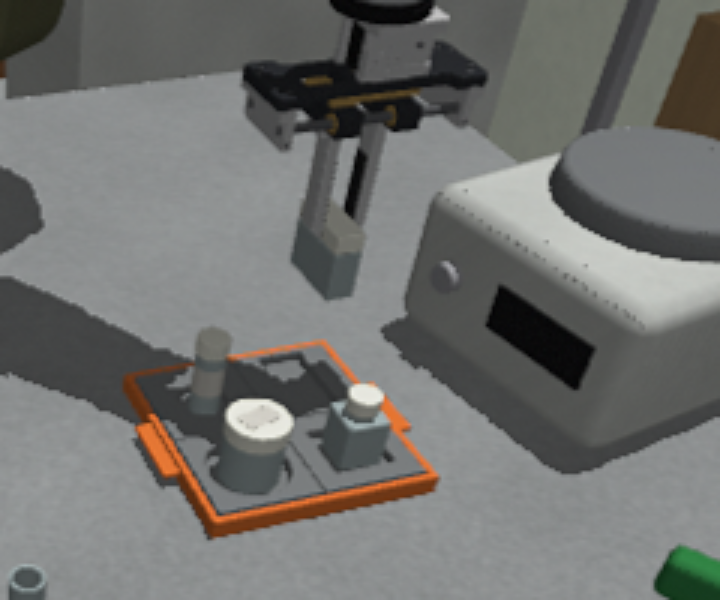

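Call:
arm_command --deltas '[{"translation":[1,-0.08,0.02],"turn":[0,0,0]},{"translation":[2,-0.08,0.02],"turn":[0,0,0]},{"translation":[2.9,-0.08,0.02],"turn":[0,0,0]},{"translation":[3.6,-0.08,0.02],"turn":[0,0,0]},{"translation":[4.2,-0.08,0.02],"turn":[0,0,0]},{"translation":[4.6,-0.08,0.02],"turn":[0,0,0]},{"translation":[4.8,-0.08,0.02],"turn":[0,0,0]},{"translation":[4.87,-0.08,0.02],"turn":[0,0,0]},{"translation":[4.87,-0.08,0.02],"turn":[0,0,0]},{"translation":[4.87,-0.08,0.02],"turn":[0,0,0]}]'

```text
time_s: 27.9
ee_pos: [0.4072, 0.3091, 0.0498]
eef_rot: [-2.547, 1.57, 0.588]
force: [0.4, 0.4, -0.8]
grip_width: 0.0255
```

```bash
python3 m.py .407 .3085 .048 89.6
```

```text
t 27.9 pos [0.4072 0.3091 0.0498] jaw -90.37 q1,q6 [ 33.1 123.5] w 0.0255 F [ 0.4  0.4 -0.8] down [ 1.e-03  7.e-04 -1.e+00]
translation [0.071 0.023 0.009]
jaw -90.4 turn [ 0.005 -0.011  0.008] q6~ 127.6
jaw 89.6 turn [-3.5995e+01 -1.2000e-02 -1.8000e-02] q6~ -52.4
jaw 269.6 turn [ 0.005 -0.011  0.008] q6~ 127.6
```

Call:
arm_command --deltas '[{"translation":[0.04,0,0],"turn":[0,0,0]},{"translation":[0.06,0,0],"turn":[0,0,0]},{"translation":[0.06,0,0],"turn":[0,0,0]}]'

```text
time_s: 28.15
ee_pos: [0.4072, 0.3092, 0.0483]
eef_rot: [-2.593, 1.569, 0.542]
force: [-0.3, -0.1, 4.2]
grip_width: 0.0254
```

Call:
arm_command --deltas '[{"translation":[0,0,0],"turn":[0,0,0]},{"translation":[0,0,0],"turn":[0,0,0]},{"translation":[0,0,0],"turn":[0,0,0]},{"translation":[0,0,0],"turn":[0,0,0]},{"translation":[0,0,0],"turn":[0,0,0]},{"translation":[-0.6,0,0],"turn":[0,0,0]},{"translation":[-1.4,0,0],"turn":[0,0,0]},{"translation":[-2.4,0,0],"turn":[0,0,0]},{"translation":[-3.4,0,0],"turn":[0,0,0]},{"translation":[-4.4,0,0],"turn":[0,0,0]},{"translation":[-5.4,0,0],"turn":[0,0,0]},{"translation":[-6,0,0],"turn":[0,0,0]}]' --gripper 44

```text
time_s: 29.15
ee_pos: [0.4072, 0.3091, 0.2002]
eef_rot: [-2.554, 1.568, 0.582]
force: [-0.5, 1.1, 0.2]
grip_width: 0.044
```

Call:
arm_command --deltas '[{"translation":[-0.2,1,0],"turn":[0,0,0]},{"translation":[-0.2,2.2,0],"turn":[0,0,0]},{"translation":[-0.2,3.6,0],"turn":[0,0,0]},{"translation":[-0.2,5,0],"turn":[0,0,0]},{"translation":[-0.2,6.4,0],"turn":[0,0,0]},{"translation":[-0.2,7.8,0],"turn":[0,0,0]},{"translation":[-0.2,9.2,0],"turn":[0,0,0]},{"translation":[-0.2,10.4,0],"turn":[0,0,0]},{"translation":[-0.2,11.2,0],"turn":[0,0,0]},{"translation":[-0.2,11.2,0],"turn":[0,0,0]},{"translation":[-0.2,11.2,0],"turn":[0,0,0]},{"translation":[-0.2,11.2,0],"turn":[0,0,0]}]'

```text
time_s: 30.15
ee_pos: [0.4051, 0.0293, 0.2025]
eef_rot: [-1.976, 1.571, 1.159]
force: [0.3, -0.4, 0.0]
grip_width: 0.0442
```

```bash
cat > fin.py <<'E'
from ov import *
t=optics.camera("top");s=optics.camera("scene")
cv2.imwrite("pics/f1.png",cv2.resize(t[170:300,120:260,::-1],None,fx=4.5,fy=4.5,interpolation=cv2.INTER_CUBIC)); cv2.imwrite("pics/f2.png",cv2.resize(s[120:220,340:490,::-1],None,fx=5,fy=5,interpolation=cv2.INTER_CUBIC)); cv2.imwrite("pics/f3.png",s[:,:,::-1])
E
python3 fin.py; python3 m.py .4 .3 .2 90
```

```text
t 30.25 pos [0.405  0.0297 0.2024] jaw -90.3 q1,q6 [-1.  89.3] w 0.0441 F [-0.3 -0.4 -0.1] down [-1.e-04  1.e-04 -1.e+00]
translation [  0.099 -10.813   0.258]
jaw -90.0 turn [-0.06   0.001  0.001] q6~ 126.9
jaw 90.0 turn [ 3.594e+01  2.000e-03 -2.000e-03] q6~ -53.1
jaw 270.0 turn [-0.06   0.001  0.001] q6~ 126.9
```

View pics/f1.png

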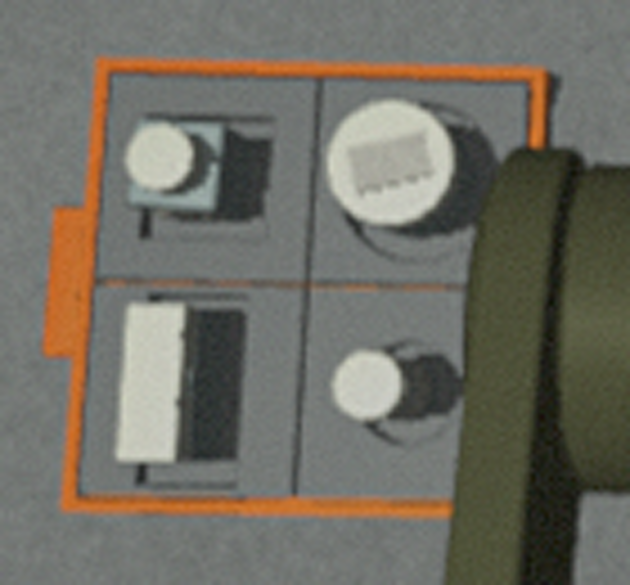

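View pics/f2.png

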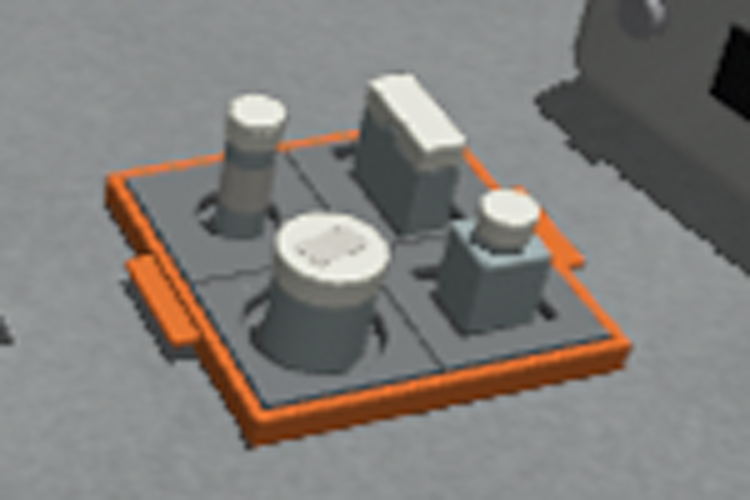

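View pics/f3.png

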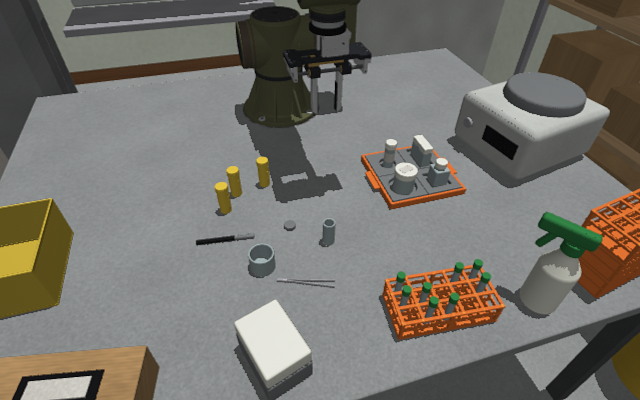

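```bash
python3 - <<'E'
from ov import *
P={"jar":(.504,.211,.064),"tube":(.4067,.2115,.08),"bottle":(.5045,.309,.068),"case":(.407,.309,.062)}
for cam in("top","scene"):
    im=optics.camera(cam); m=(im.min(2)>120).astype(np.uint8); m=cv2.morphologyEx(m,cv2.MORPH_OPEN,np.ones((2,2)))
    n,l,s,c=cv2.connectedComponentsWithStats(m)
    for k,(x,y,h) in P.items():
        q=np.array(proj(cam,(x,y,h+.01))); i=1+np.argmin(np.linalg.norm(c[1:]-q,axis=1)); print(cam,k,np.round(q,1),"blob",np.round(c[i],1),s[i,4])
print(ctrl.hand_in())
E
```

```text
top jar [206.5 206. ] blob [206.8 206.5] 646
top tube [201.8 255.2] blob [201.6 256. ] 205
top bottle [155.6 204.8] blob [155.3 206. ] 217
top case [153.4 254.9] blob [153.6 255.6] 501
scene jar [405.5 169.2] blob [394.7 168.4] 508
scene tube [390.5 142.1] blob [398.5 158.8] 39
scene bottle [440.9 161.3] blob [433.5 165.8] 10
scene case [422.5 141.9] blob [406.8 156.8] 75
the job is handed in; nothing more can be done
None
```

I packed the lidded jar, capped tube, square bottle and slim case into their matching wells, all upright, and handed the job in at about 30 s of robot time. The open jar, open tube and yellow tubes were not touched and still stand in place in the last scene picture.

- **Seating:** in the last top and scene pictures, all four stand upright inside their own wells. Each was released with the arm within about 1 mm of the height for its underside on the well floor. No force reading went above about 6 N.
- **Top camera check:** the white tops lie within about 1.2 pixels (about 2.5 mm) of where seated, upright samples should appear.
- **Scene camera check, failed:** the same comparison gave no usable result. My brightness threshold picked up unrelated bright patches, including tiny ones of 10 to 75 pixels. From that camera I relied on looking at the picture, which agrees.

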